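# Load two blanks into a sprung stack magazine

### The arm

A 7-joint arm with a two-finger parallel gripper is mounted at the origin on the work surface. World frame = base frame: x ahead of the robot, y to its left, z up, the work surface at z = 0. Lengths are in m, angles in rad, forces in N, time in s.
With the tool pointing down it reaches from about 0.35 to 0.9 m from the base axis. Payload 8.1 kg.
Tool frame: the origin (TCP) lies midway between the tips of the shut fingers; the grasp point (between the pads) lies 19 mm behind it; z points along the fingers, y is the direction in which the jaws open and shut (so a half turn about z gives the same grasp; the last joint's range is limited). The gripper opens to 92 mm and grips with 3 to 60 N. Pads are 19 mm wide; open, the fingers measure 130 mm over their backs; the gripper's body (75 mm by 190 mm) begins 47 mm behind the grasp point.
Start: joints at [-0.103, 0.434, 0.025, 1.573, -0.012, 1.134, -0.075], TCP at [0.625, -0, 0.227] pointing down, gripper open.
Joint ranges: [-2.62, 2.62], [-0.44, 2.09], [-1.27, 1.32], [0.08, 2.57], [-1.32, 4.46], [0.12, 2], [-2.74, 2.74]. Speed limits (rad/s): [2.22, 2.22, 3.01, 3.01, 3.14, 3.14, 3.14].

### API

Orientations are given as a unit quaternion [w, x, y, z].
In Python, from rig import telemetry, cams, workorder gives the robot as it stands.
- The arm moves only by the tool jog_arm, never from a script. Its argument "deltas" is a list of rows, each an object of numbers: "x", "y", "z": the shift along the tool's x, y, z in mm; "wx", "wy", "wz": the turn, a rotation vector about the tool's x, y, z in degrees. In form: [{"x": .., "y": .., "z": .., "wx": .., "wy": .., "wz": ..}, ...]. A call has 1 to 8 rows; each row is the pose to reach, as a shift and turn from the pose commanded when the call began, along the tool's axes at that moment; what a row does not reach only later rows make up. A row lasts 1/12 s, in which the tool goes at most 41.7 mm and 7.16 degrees, less where a joint would pass 70% of its speed; a pose out of reach is approached as far as the arm can. A call with a gripper value outside its range is refused whole. "grip" is the opening, from 0 (shut) to 1 (fully open), set as the call begins (left out, the last holds). The fingers move at their own pace and stop on an object; "force" is the grip in N (left out, the last holds). Time passes only in rows, so rows that repeat a pose let the fingers close. It gives the time, the measured TCP pose, the force and the opening at its end, in the units of the state.
- telemetry.state(): the state, without advancing time (a new reading comes with each control period).
- cams.grab_frame(name): name is "scene" or "side" or "wrist"; returns a dict with "color" (420x560x3 uint8, red, green, blue), "camera_matrix" (3x3 intrinsics, pixels), "dist_coeffs" ([k1, k2, p1, p2, k3] as OpenCV has them; the pictures are not rectified), "R" (3x3) and "t" (3): a world point X has camera coordinates R X + t. Camera axes: x right, y down, z forward; pixel columns grow to the right and rows downward; lengths in m; the calibration is good to about 2 mm. A picture is of the moment at which its call begins. There is no depth.
- workorder.finish_job(): hands the job in, once; it reports no verdict.
The state is a dict: "time": time; "joint_positions": joint angles; "joint_velocities": joint speeds; "joint_torque": joint torques, N m; "ee_pos": TCP position; "eef_rot": TCP orientation; "wrist_force": force on the tool from outside, world axes, zero at the start; "wrist_torque": the same for the moment, N m; "grip_width": opening from 0.0 (shut) to 1.0 (fully open).
Only numpy, scipy, OpenCV 4.12 (cv2) and the standard library are available. Lean on these libraries where they do the work, as an engineer would, in place of code of your own. Each camera call takes 0.05 s, during which the arm holds its last target.

### The job

Load the two blanks into the spring magazine, brass first and aluminium on top of it. Push the sprung orange keeper back with the end of each blank to open the gap, press the blank down on the spring follower below both orange lips, slide it home against the back wall under the fixed lip and let go, so that the closed keeper and the fixed lip hold the stack down flat. Leave everything else on the bench where it is.

Things in the scene. Friction and masses are not known exactly. Their poses are not given: they have to be found in the camera images.
- magazine: spring magazine screwed to the bench: grey base 165 x 80 mm, 10 mm thick, with a pocket for blanks lying flat. Origin on the bench under the pocket's middle; z up; +x runs along the pocket from the fixed lip to the sprung keeper; y across. x, y and heights below are in this frame. Nothing on it is higher than 68 mm. A spring backstop, 60 mm high, stands at x = 94 to 103 mm
- fixed_lip (a point): middle of the inner edge of the fixed orange lip at the -x end: x = -35 mm, underside 50 mm, top 54 mm high (nothing higher there), so it overhangs a home blank by 5 mm. Below it a dark back wall, inner face at x = -41 mm. Axes as the magazine's
- guide_mouth (a point): middle of the mouth between four aluminium side guides (at x = 29 to 41 and -41 to -29 mm), 58 mm high; their inner faces stand at y = +-21.5 mm up to there, flared above up to 68 mm. Between them the long sides are open for 58 mm, down to the base, for fingers. Axes as the magazine's
- home (a point): where a top blank's centre belongs: x = 0, y = 0, 45 mm high, its top held up against both lip undersides, 50 mm high; an earlier blank lies 10 mm lower. Blanks lie along x, either way round. To get under the lips a blank is pressed a little lower than this. Axes as the magazine's
- keeper (a joint): travel (m) of the sprung orange keeper at the +x end: 0 = closed (rest), grows to 0.024 as it is pushed to the magazine's +x; takes 2 N, plus 0.1 N per mm; springs shut by itself. A blank is longer than the 70 mm gap between the lips: held flat just above the fixed lip, its end can push the nose back until its other end clears the fixed lip
- keeper_nose (a point): middle of the front face of the keeper's nose, 56 mm high. The nose is a square block with no chamfer, 34 mm wide, from 50 to 62 mm high; its face is at x = 35 mm when closed, overhanging a home blank by 5 mm. Below the keeper the pocket is free to x = 53 mm. Axes as the magazine's
- follower (a joint): travel (m) of the black spring follower plate (66 x 36 mm): 0 = up (rest, its top 47 mm high), grows to 0.029 as it is pressed down; takes 4.5 N, plus 0.15 N per mm. One blank held under the lips leaves it at about 0.007, two at about 0.017
- brass_center (a point): centre (half-way up) of the brass blank, a yellow rectangular plate 80 (x) x 40 (y) x 10 (z) mm, about 0.27 kg, lying flat on the bench at the start
- alu_center (a point): centre (half-way up) of the aluminium blank, a pale silvery rectangular plate 80 (x) x 40 (y) x 10 (z) mm, about 0.09 kg, lying flat on the bench at the start
- stand: a gauge stand, fixed to the bench: black block 50 x 50 x 45 mm with a post and a small round gauge, 160 mm high in all; an obstacle; origin at the centre of its underside
- insert: a steel mould insert block with a channel, 110 x 85 x 48 mm, fixed to the bench; an obstacle; origin at the centre of its underside
- offcut: a dark steel offcut plate, 60 x 45 x 16 mm, lying flat: not one of the two blanks; a bystander
- bottle: a small red plastic bottle of marking fluid, 32 mm across, 58 mm high, upright; a bystander
- collar: a bright steel collar ring, 40 mm across, 14 mm high, lying flat; a bystander
- hexkey: a dark L-shaped hex key, 75 by 33 mm, 7 mm thick, lying flat; a bystander
- drift: a copper drift bar 125 mm long, up to 22 mm thick, lying along its x axis; a bystander
- parallel: a steel parallel bar 100 x 12 x 22 mm standing on its narrow edge, along its x axis; a bystander
- hammer: a hammer lying at the left side of the bench; a bystander
Mind the look-alikes: they are no part of the job. Of the things like the part that bears brass_center, leave any that is red; of the rest the smaller one is meant. Several things look just like the part that bears alu_center: the one meant starts nearest to the robot's base.

How it is judged:
On the way, in this order (a step that is already met when the one before it is completed fails the run):
1. the brass blank pushes the keeper back (value of joint keeper above 0.006 m and contact force between brass and keeper above 0.3 N).
2. the brass blank is home in the magazine under both closed lips, released (x of brass_center in the frame of magazine between -0.003 and 0.003 m and y of brass_center in the frame of magazine between -0.004 and 0.004 m and z of brass_center in the frame of magazine between 0.0425 and 0.0475 m and angle between the z axis of brass_center and the z axis of magazine, either way round below 0.06 rad and value of joint keeper below 0.002 m and contact force between brass and the fingers below 0.05 N), for 0.2 s.
3. the aluminium blank pushes the keeper back (value of joint keeper above 0.006 m and contact force between alu and keeper above 0.3 N).
4. the aluminium blank is home on top of the brass one under both closed lips, released (x of alu_center in the frame of magazine between -0.003 and 0.003 m and y of alu_center in the frame of magazine between -0.004 and 0.004 m and z of alu_center in the frame of magazine between 0.0425 and 0.0475 m and angle between the z axis of each of alu_center, brass_center and the z axis of magazine, either way round below 0.06 rad and x of brass_center in the frame of magazine between -0.003 and 0.003 m and y of brass_center in the frame of magazine between -0.004 and 0.004 m and z of brass_center in the frame of magazine between 0.0325 and 0.0375 m and value of joint keeper below 0.002 m and contact force between alu and the fingers below 0.05 N), for 0.2 s.
At the end, for the whole second after the job is handed in: Both blanks at rest and flat (0.06 rad) in the magazine, aluminium on brass: centred within 3 mm along and 4 mm across it, the aluminium one's top up against the lips and the brass one 10 mm lower (heights within 2.5 mm), keeper closed within 2 mm, nothing else shoved over 25 mm (x of brass_center in the frame of magazine between -0.003 and 0.003 m and y of brass_center in the frame of magazine between -0.004 and 0.004 m and z of brass_center in the frame of magazine between 0.0325 and 0.0375 m and angle between the z axis of each of brass_center, alu_center and the z axis of magazine, either way round below 0.06 rad and x of alu_center in the frame of magazine between -0.003 and 0.003 m and y of alu_center in the frame of magazine between -0.004 and 0.004 m and z of alu_center in the frame of magazine between 0.0425 and 0.0475 m and value of joint keeper below 0.002 m and linear speed of each of brass, alu below 0.01 m/s); the robot touches nothing.
It fails at once if a bystander is shoved more than 25 mm (distance of any of offcut, bottle, collar, hexkey, drift, parallel, hammer from where it was at the start of the episode above 0.025 m).
It fails at once if the bottle is knocked over (angle between bottle's own z axis and vertical above 0.5 rad).
It also fails if it takes over 64 s, if anything falls off the work surface, if the arm or the gripper's body presses on something with over 40 N, if the wrist force passes 120 N, or if a joint passes its speed limit or range.

## Working session

There is one attempt and no reset: what is moved stays moved. The work goes in short steps, Python scripts to look and compute and a tool call to move; the robot and the scene stay as the last step left them, time stands still between calls to the robot, and variables do not carry over. Pictures are saved under pics/ and viewed, and the job is handed in when it is done.

Besides the shell and the picture viewer there is one more tool, called by a JSON object that holds its "op" and its "data". jog_arm: Moves the arm, as the interface text tells. Its arguments: {"type":"object","properties":{"deltas":{"type":"array","items":{"type":"object","properties":{"x":{"type":"number"},"y":{"type":"number"},"z":{"type":"number"},"wx":{"type":"number"},"wy":{"type":"number"},"wz":{"type":"number"}}}},"grip":{"type":"number"},"force":{"type":"number"}},"required":["deltas"]}

```bash
ls; mkdir -p pics
cat > h.py <<'E'
import numpy as np, cv2
from rig import telemetry, cams, workorder
def grab(n,fn=None):
    f=cams.grab_frame(n)
    if fn: cv2.imwrite(fn,f['color'][:,:,::-1])
    return f
E
python3 - <<'E'
from h import *
s=telemetry.state()
print(s)
for n in ['scene','side','wrist']:
    f=grab(n,f'pics/{n}0.png'); np.save(f'{n}.npy',f,allow_pickle=True)
    print(n,f['camera_matrix'].round(1).tolist(),np.round(f['dist_coeffs'],3),f['R'].round(3).tolist(),f['t'].round(3))
E
```

```text
pics
{'time': 0.0, 'joint_positions': array([-0.10259155,  0.43526734,  0.02496054,  1.57409054, -0.01158612,
        1.13401133, -0.07508113]), 'joint_velocities': array([-0.00157956, -0.00074305,  0.00107454, -0.00121026,  0.00211406,
        0.00261971,  0.00038447]), 'joint_torque': array([ 3.89017032e-04, -6.67853522e+01,  9.84863900e-01, -3.14464223e+01,
       -6.05165795e-02,  4.27553023e-02,  1.12382318e-04]), 'ee_pos': array([ 6.24483712e-01, -6.04538260e-05,  2.25919821e-01]), 'eef_rot': array([-5.19257780e-04,  7.07121450e-01,  7.07091641e-01, -6.29360361e-04]), 'wrist_force': array([-0.06493832, -0.25183472,  0.63258093]), 'wrist_torque': array([-0.03935565, -0.04128829,  0.00127978]), 'grip_width': 0.9990003220120773}
scene [[438.2, 0.0, 283.8], [0.0, 438.2, 205.3], [0.0, 0.0, 1.0]] [-0.13  0.    0.    0.    0.  ] [[-0.431, 0.902, -0.013], [0.783, 0.368, -0.501], [-0.447, -0.226, -0.865]] [ 0.143 -0.421  1.497]
side [[393.7, 0.0, 279.7], [0.0, 393.7, 209.4], [0.0, 0.0, 1.0]] [0.028 0.    0.    0.    0.   ] [[0.9, -0.434, -0.025], [-0.283, -0.541, -0.792], [0.331, 0.72, -0.61]] [-0.45   0.273  0.803]
wrist [[358.0, 0.0, 278.6], [0.0, 358.0, 207.1], [0.0, 0.0, 1.0]] [0.026 0.    0.    0.    0.   ] [[1.0, -0.002, -0.002], [-0.001, -0.966, 0.258], [-0.002, -0.258, -0.966]] [-0.625 -0.031  0.391]
```

View pics/scene0.png

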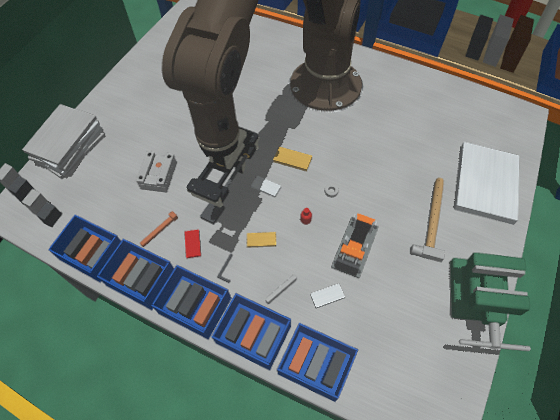

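View pics/side0.png

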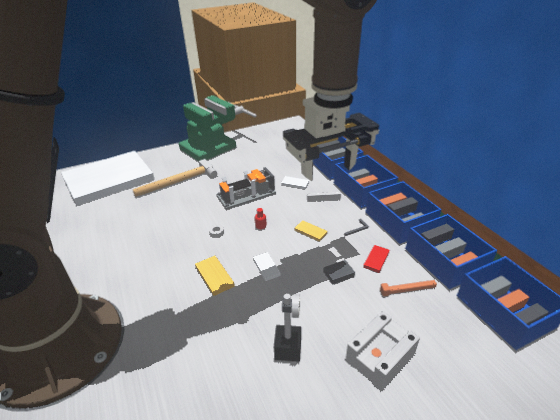

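View pics/wrist0.png

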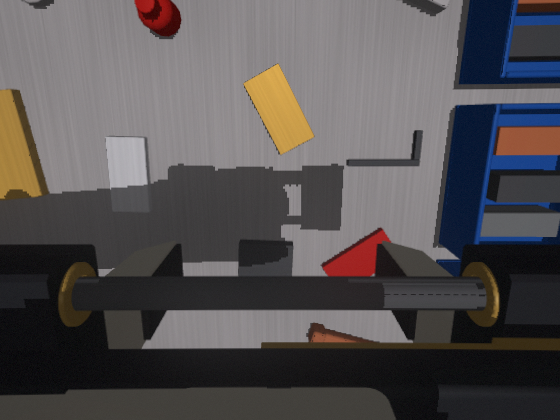

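Run:
```python
import numpy as np, cv2
for n,(x0,y0,x1,y1),k in [('scene',(320,200,390,290),7),('side',(205,155,285,215),9)]:
    im=cv2.imread(f'pics/{n}0.png')[y0:y1,x0:x1]
    im=cv2.resize(im,None,fx=k,fy=k,interpolation=cv2.INTER_CUBIC)
    cv2.imwrite(f'pics/{n}0z.png',im); print(im.shape)
```

```text
(630, 490, 3)
(540, 720, 3)
```

View pics/scene0z.png

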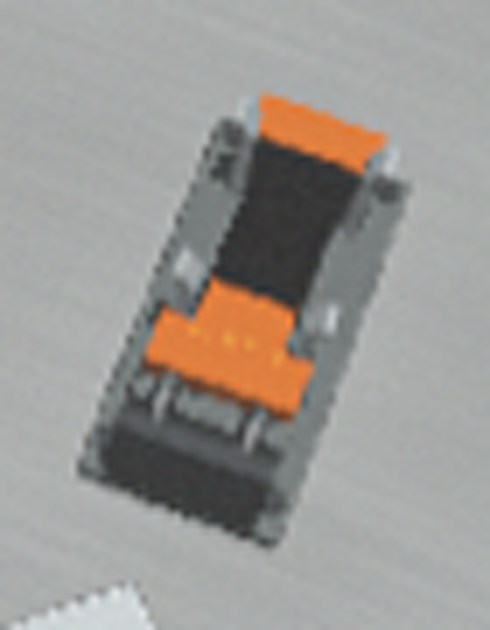

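View pics/side0z.png

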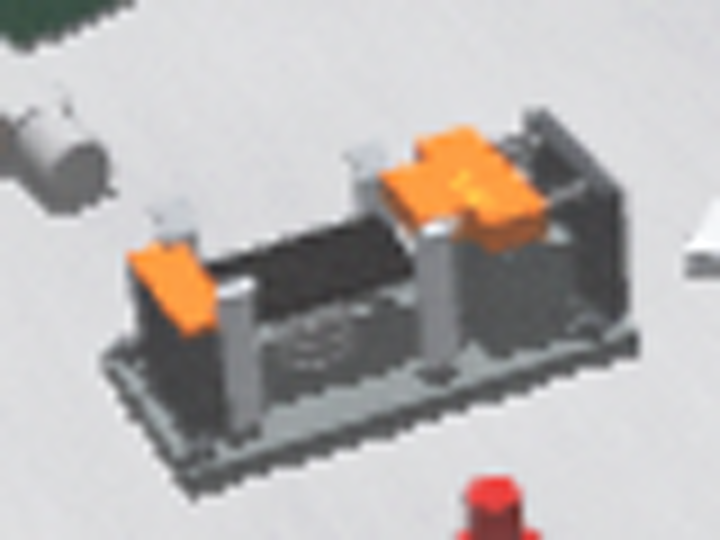

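```bash
cat >> h.py <<'E'
def load(n): return np.load(f'{n}.npy',allow_pickle=True).item()
def p2w(f,px,z):
    px=np.asarray(px,float).reshape(-1,1,2)
    u=cv2.undistortPoints(px,np.array(f['camera_matrix']),np.array(f['dist_coeffs'])).reshape(-1,2)
    R=np.array(f['R']);t=np.array(f['t'])
    d=np.c_[u,np.ones(len(u))]@R; c=-R.T@t
    s=(z-c[2])/d[:,2]
    return (c+d*s[:,None])
def w2p(f,X):
    R=np.array(f['R']);t=np.array(f['t'])
    return cv2.projectPoints(np.asarray(X,float).reshape(-1,3),cv2.Rodrigues(R)[0],t,np.array(f['camera_matrix']),np.array(f['dist_coeffs']))[0].reshape(-1,2)
def blobs(f,lo,hi,z,amin=30):
    hsv=cv2.cvtColor(np.ascontiguousarray(f['color']),cv2.COLOR_RGB2HSV)
    m=cv2.inRange(hsv,np.array(lo),np.array(hi))
    cs,_=cv2.findContours(m,cv2.RETR_EXTERNAL,cv2.CHAIN_APPROX_NONE)
    out=[]
    for c in cs:
        if cv2.contourArea(c)<amin: continue
        w=p2w(f,c.reshape(-1,2),z)[:,:2]*1000
        r=cv2.minAreaRect(w.astype(np.float32))
        out.append((c.reshape(-1,2).mean(0).round(0),cv2.contourArea(c),np.round(r[0],1),np.round(r[1],1),round(r[2],1)))
    return out
E
python3 - <<'E'
from h import *
for n in ['scene','side','wrist']:
    f=load(n)
    print(n); 
    for b in blobs(f,(15,110,90),(32,255,255),0.01): print(b)
    print(' alu')
    for b in blobs(f,(0,0,215),(180,40,255),0.01): print(b)
f=load('scene')
o=np.array([320,200])
for nm,q,z in [('lipinner',[(252,135),(372,172)],.054),('lipouter',[(262,95),(387,135)],.054),('nose face top',[(212,280),(300,305)],.062),('base +x',[(82,470),(272,545)],.01)]:
    print(nm,(p2w(f,np.array(q)/7+o-0.4,z)*1000).round(1)[:,:2].tolist())
f=load('side')
o=np.array([205,155])
for nm,q,z in [('lipinner',[(187,240),(217,318)],.054),('lipouter',[(130,258),(192,332)],.054),('nose face top',[(382,180),(420,222)],.062),('base corners',[(105,355),(192,480),(638,345)],.01)]:
    print(nm,(p2w(f,np.array(q)/9+o-0.4,z)*1000).round(1)[:,:2].tolist())
E
```

```text
scene
(array([ 22., 405.]), 864.0, array([1289.2, -252.6]), array([183.5,  47.8]), 90.0)
(array([261., 239.]), 339.0, array([626.4,  72. ]), array([39.5, 76.9]), 28.2)
(array([292., 158.]), 477.0, array([343.5,  34.2]), array([ 57. , 108.1]), 5.8)
 alu
(array([328., 296.]), 180.0, array([696.3, 297.4]), array([36.7, 78.6]), 45.3)
(array([460., 189.]), 30.5, array([230.1, 531.7]), array([113.7,  11. ]), 7.9)
side
(array([214., 275.]), 788.5, array([341.7,  28.7]), array([ 54.7, 116.1]), 5.5)
(array([311., 230.]), 282.0, array([622. ,  64.3]), array([44.2, 81.2]), 26.9)
(array([256., 174.]), 60.5, array([598.7, 387.7]), array([55.2, 36.5]), 89.8)
(array([268.,  95.]), 198.5, array([917.4, 976.3]), array([352.9,  97.1]), 4.8)
(array([209.,  84.]), 109.5, array([ 721.6, 1275.6]), array([458.3,  49.4]), 89.1)
(array([257.,  53.]), 4145.5, array([1294.3, 1996.2]), array([2070. ,  690.8]), 79.3)
 alu
(array([335., 252.]), 33.5, array([634.6, -36.8]), array([12.8, 32.5]), 4.3)
(array([230., 134.]), 30.0, array([628.4, 695.7]), array([30.9, 43.4]), 11.9)
(array([279., 321.]), 73650.0, array([421.6, 147.9]), array([1220.4,  913.1]), 84.8)
wrist
(array([494., 295.]), 159.0, array([ 870.6, -133. ]), array([ 9.5, 60.3]), 11.7)
(array([ 65., 281.]), 46.0, array([ 382.7, -116.2]), array([27.2,  3.8]), 68.5)
(array([ 14., 150.]), 2671.5, array([361.2,  32.4]), array([114. ,  41.6]), 78.6)
(array([279., 109.]), 3119.5, array([625.3,  71.2]), array([39.5, 79.4]), 28.1)
 alu
lipinner [[483.6, 286.2], [479.2, 333.5]]
lipouter [[465.6, 283.4], [461.6, 333.3]]
nose face top [[551.4, 295.2], [547.2, 328.4]]
base +x [[620.2, 276.3], [618.0, 352.1]]
lipinner [[481.0, 327.6], [474.3, 280.4]]
lipouter [[460.8, 326.2], [464.6, 276.7]]
nose face top [[547.4, 319.5], [548.8, 290.1]]
base corners [[451.1, 339.6], [453.7, 260.3], [612.2, 261.5]]
```

Run:
```python
from h import *
f=load('side')
print('stand top block',(p2w(f,[(275,333),(301,330),(300,356),(276,360)],.045)*1000).round(0)[:,:2].tolist())
print('stand foot',(p2w(f,[(275,357),(300,357)],.0)*1000).round(0)[:,:2].tolist())
print('bottle',(p2w(f,[(260,227)],.0)*1000).round(0)[:,:2].tolist(), 'collar',(p2w(f,[(216,231)],.01)*1000).round(0)[:,:2].tolist(),'offcut',(p2w(f,[(339,272)],.016)*1000).round(0)[:,:2].tolist())
f=load('wrist')
print('alu',(p2w(f,[(107,137),(146,137),(151,211),(112,211)],.01)*1000).round(1)[:,:2].tolist())
f=load('side')
print('alu side',(p2w(f,[(253,259),(270,252),(280,265),(263,277)],.01)*1000).round(1)[:,:2].tolist())
# zoom wrist alu
im=cv2.imread('pics/wrist0.png')[110:230,80:180]; cv2.imwrite('pics/w0alu.png',cv2.resize(im,None,fx=5,fy=5,interpolation=cv2.INTER_CUBIC))
```

```text
stand top block [[392.0, -205.0], [440.0, -222.0], [412.0, -269.0], [370.0, -257.0]]
stand foot [[381.0, -225.0], [425.0, -246.0]]
bottle [[511.0, 148.0]] collar [[396.0, 176.0]] offcut [[603.0, -104.0]]
alu [[449.5, 44.7], [489.1, 44.8], [486.7, -33.9], [444.9, -33.9]]
alu side [[443.2, 32.9], [490.6, 36.2], [493.3, -15.8], [441.1, -32.5]]
```

View pics/w0alu.png

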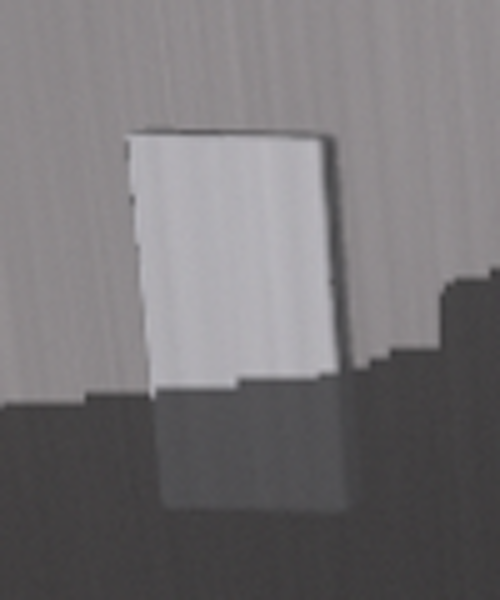

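{"op": "jog_arm", "data": {"deltas": [{"x":40,"y":-18},{"x":80,"y":-36},{"x":120,"y":-54},{"x":160,"y":-72},{"x":200,"y":-90},{"x":235,"y":-108},{"x":235,"y":-108},{"x":235,"y":-108}]}}

```text
invalid input
```

{"op": "jog_arm", "data": {"deltas": [{"x":40,"y":-18,"z":0,"wx":0,"wy":0,"wz":0},{"x":80,"y":-36,"z":0,"wx":0,"wy":0,"wz":0},{"x":120,"y":-54,"z":0,"wx":0,"wy":0,"wz":0},{"x":160,"y":-72,"z":0,"wx":0,"wy":0,"wz":0},{"x":200,"y":-90,"z":0,"wx":0,"wy":0,"wz":0},{"x":235,"y":-108,"z":0,"wx":0,"wy":0,"wz":0},{"x":235,"y":-108,"z":0,"wx":0,"wy":0,"wz":0}], "grip": 1.0, "force": 30}}

```text
time: 0.73
ee_pos: [0.5126, 0.243, 0.2267]
eef_rot: [-0.002, 0.704, 0.71, 0.001]
wrist_force: [-0.7, 0.5, 0.1]
grip_width: 1.002
```

Run:
```python
from h import *
f=grab('wrist','pics/w1.png'); np.save('w1.npy',f,allow_pickle=True)
s=telemetry.state(); print(s['time'],s['ee_pos'],s['eef_rot'])
```

```text
0.7833 [0.51332556 0.24171349 0.22660995] [-1.58467229e-03  7.03890756e-01  7.10306399e-01  3.35548091e-04]
```

View pics/w1.png

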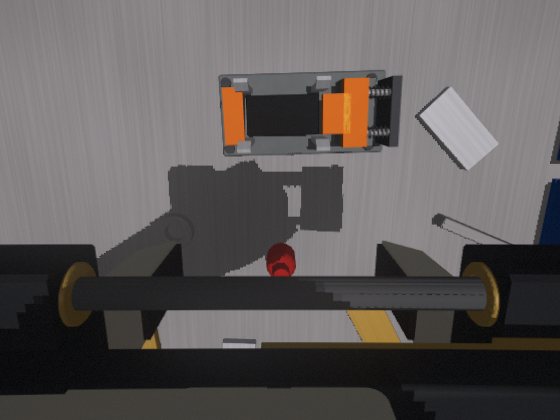

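Run:
```python
from h import *
im=cv2.imread('pics/w1.png')[60:165,210:410]; cv2.imwrite('pics/w1z.png',cv2.resize(im,None,fx=4,fy=4,interpolation=cv2.INTER_CUBIC))
f=load('w1')
hsv=cv2.cvtColor(np.ascontiguousarray(f['color']),cv2.COLOR_RGB2HSV)
m=cv2.inRange(hsv,np.array((5,150,120)),np.array((22,255,255)))
cs,_=cv2.findContours(m,cv2.RETR_EXTERNAL,cv2.CHAIN_APPROX_NONE)
for c in cs:
    a=cv2.contourArea(c)
    if a>100: print(a,cv2.minAreaRect(c), cv2.approxPolyDP(c,2.5,True).reshape(-1,2).tolist())
```

```text
1096.0 ((373.0, 326.0), (32.0, 52.0), 90.0) [[347, 310], [364, 341], [399, 342], [384, 311]]
1028.0 ((233.16769409179688, 115.51846313476562), (58.188053131103516, 20.246557235717773), 86.8201675415039) [[222, 87], [225, 143], [236, 144], [238, 140], [244, 140], [242, 92], [235, 92], [233, 87]]
2406.5 ((345.5, 111.5), (45.0, 69.0), 0.0) [[367, 77], [345, 78], [343, 93], [323, 94], [323, 133], [342, 133], [343, 146], [366, 145]]
```

View pics/w1z.png

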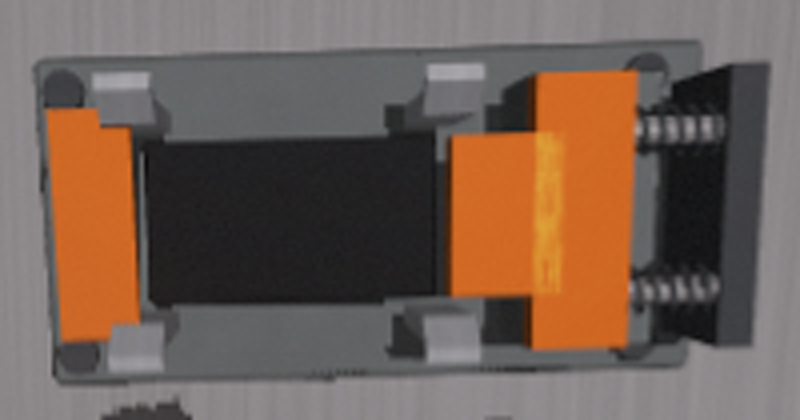

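```bash
cat > fitmag.py <<'E'
from h import *
from scipy.optimize import least_squares
def fit(obs):
    # obs: list of (frame, px(2), model(3) mm, mask(2) in mag frame which coord to use)
    def res(p):
        c,s=np.cos(p[2]),np.sin(p[2]); r=[]
        for f,px,m,w in obs:
            X=p2w(f,[px],m[2]/1000)[0]*1000
            d=X[:2]-p[:2]; l=np.array([c*d[0]+s*d[1],-s*d[0]+c*d[1]])
            e=l-np.array(m[:2])
            r+= [e[i] for i in range(2) if w[i]]
        return np.array(r)
    q=least_squares(res,[516,309,0.02],x_scale=[1,1,.01])
    return q.x,q.fun
E
python3 - <<'E'
from fitmag import *
f=load('w1')
P=lambda x,y:(x/4+210-.375,y/4+60-.375)
o=[(P(132,125),(-35,0,54),(1,0)),(P(140,322),(-35,0,54),(1,0)),
(P(450,137),(35,17,62),(1,1)),(P(452,296),(35,-17,62),(1,1)),
(P(148,143),(-33,18,47),(1,1)),(P(150,305),(-33,-18,47),(1,1)),
(P(437,300),(33,-18,47),(0,1)),(P(435,136),(33,18,47),(0,1)),
(P(37,62),(0,40,10),(0,1)),(P(700,42),(0,40,10),(0,1)),(P(688,365),(0,-40,10),(0,1)),(P(57,382),(0,-40,10),(0,1))]
x,fu=fit([(f,)+a for a in o]); print(x,np.degrees(x[2])); print(fu.round(1))
c=[P(37,62),P(57,382),P(700,42),P(688,365)]
print((p2w(f,c,.01)*1000).round(1).tolist())
E
```

```text
[5.15977412e+02 3.10653570e+02 3.31546192e-02] 1.8996197537851156
[ 0.3 -0.1 -0.8 -0.3 -0.1  0.3  1.  -0.1 -0.3  0.2 -0.4 -0.3 -0.8 -0.6
  1.1  0.9]
[[453.2, 347.8, 10.0], [455.5, 269.5, 10.0], [615.7, 353.4, 10.0], [619.4, 275.1, 10.0]]
```

```bash
cat > go.py <<'E'
import sys
from h import *
from scipy.spatial.transform import Rotation as Ro
s=telemetry.state()
q=s['eef_rot']; R=Ro.from_quat([q[1],q[2],q[3],q[0]])
p=s['ee_pos']*1000
def rep():
    ty=R.as_matrix()[:,1]
    print('t',round(s['time'],2),'tcp',p.round(1),'jaw',round(np.degrees(np.arctan2(ty[1],ty[0])),2),'tilt',R.as_matrix()[:,2].round(4),'F',s['wrist_force'].round(2),'M',s['wrist_torque'].round(2),'g',round(s['grip_width']*92,1))
def go(x,y,z,jaw):
    th=np.radians(jaw)
    ty=np.array([np.cos(th),np.sin(th),0]);tz=np.array([0,0,-1.]);tx=np.cross(ty,tz)
    Rt=Ro.from_matrix(np.c_[tx,ty,tz])
    d=R.inv().apply(np.array([x,y,z])-p); w=(R.inv()*Rt).as_rotvec(degrees=True)
    print('delta',d.round(1),'rot',w.round(2))
rep()
if len(sys.argv)>4: go(*map(float,sys.argv[1:5]))
E
python3 go.py 625.5 71.5 100 28.2
python3 - <<'E'
from h import *
f=load('wrist')
print((p2w(f,[(348,162),(419,162),(419,131),(245,82),(278,65),(313,136),(281,153)],.008)*1000).round(0)[:,:2].tolist())
f=load('w1')
for p in [(347,310),(365,342),(280,262)]: print(p2w(f,[p],.01)*1000)
E
```

```text
t 0.78 tcp [513.3 241.7 226.6] jaw 0.52 tilt [-0.0018  0.0027 -1.    ] F [-0.06  0.47  0.18] M [0.02 0.03 0.  ] g 91.8
delta [-171.6  110.8  125.9] rot [ -0.06  -0.18 -27.68]
[[698.0, 19.0], [772.0, 18.0], [769.0, 50.0], [592.0, 98.0], [624.0, 114.0], [660.0, 46.0], [627.0, 28.0]]
[[593.82222884  90.35638738  10.        ]]
[[617.54263374  48.07455337  10.        ]]
[[515.06762392 149.90660946  10.        ]]
```

{"op": "jog_arm", "data": {"deltas": [{"x":-30,"y":18,"z":10,"wx":0,"wy":0,"wz":-5},{"x":-60,"y":37,"z":30,"wx":0,"wy":0,"wz":-10},{"x":-90,"y":56,"z":50,"wx":0,"wy":0,"wz":-15},{"x":-120,"y":75,"z":75,"wx":0,"wy":0,"wz":-20},{"x":-148,"y":95,"z":100,"wx":0,"wy":0,"wz":-25},{"x":-171.6,"y":110.8,"z":126,"wx":-0.1,"wy":-0.2,"wz":-27.5},{"x":-171.6,"y":110.8,"z":126,"wx":-0.1,"wy":-0.2,"wz":-27.5},{"x":-171.6,"y":110.8,"z":126,"wx":-0.1,"wy":-0.2,"wz":-27.5}], "grip": 0.68, "force": 30}}

```text
time: 1.45
ee_pos: [0.6271, 0.0601, 0.0983]
eef_rot: [0.0, 0.521, 0.854, -0.002]
wrist_force: [-0.4, -0.0, -0.1]
grip_width: 0.678
```

```bash
python3 go.py 625.5 71.5 2 28
python3 - <<'E'
from h import *
f=grab('wrist','pics/w2.png'); np.save('w2.npy',f,allow_pickle=True)
for b in blobs(f,(15,110,90),(32,255,255),0.01,500): print(b)
E
```

```text
t 1.45 tcp [627.1  60.1  98.3] jaw 27.23 tilt [-0.0017 -0.0046 -1.    ] F [-0.41 -0.03 -0.08] M [ 0.09 -0.04  0.01] g 62.4
delta [11.2  4.2 96.2] rot [-0.21  0.19 -0.77]
(array([283., 195.]), 3963.5, array([624.1,  73.5]), array([39.4, 75.1]), 27.1)
```

View pics/w2.png

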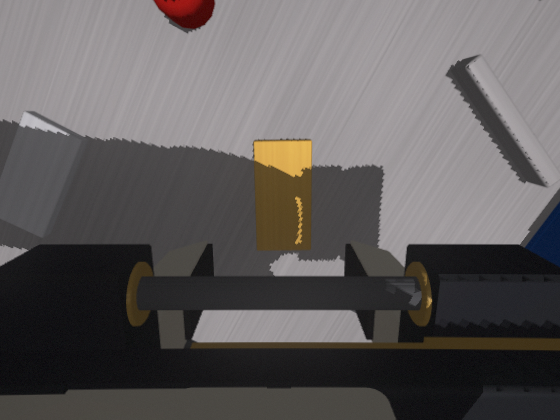

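```bash
python3 - <<'E'
from h import *
f=load('w2')
w=p2w(f,[(253.5,139.5),(311.5,138.5),(312.5,251),(256.5,251)],.01)*1000
print(w.round(1).tolist(),w.mean(0).round(1))
d=(w[0]+w[1]-w[2]-w[3])/2; print(np.linalg.norm(d),np.degrees(np.arctan2(d[1],d[0])))
d=(w[1]+w[2]-w[0]-w[3])/2; print(np.linalg.norm(d),np.degrees(np.arctan2(d[1],d[0])))
E
python3 go.py 625.5 71.5 2 28
```

```text
[[589.3, 98.2, 10.0], [623.9, 116.7, 10.0], [663.5, 45.3, 10.0], [626.8, 26.5, 10.0]] [625.9  71.7  10. ]
81.28280400818927 118.34463075532854
40.25804705023302 27.65859682965511
t 1.5 tcp [627.4  62.6  99.8] jaw 27.37 tilt [ 5.e-04 -3.e-03 -1.e+00] F [-0.75  0.13  0.08] M [ 0.04  0.01 -0.03] g 62.3
delta [ 9.   2.5 97.8] rot [-0.05  0.16 -0.63]
```

{"op": "jog_arm", "data": {"deltas": [{"x":0,"y":0,"z":0,"wx":0,"wy":0,"wz":0},{"x":0,"y":0,"z":0,"wx":0,"wy":0,"wz":0},{"x":0,"y":0,"z":0,"wx":0,"wy":0,"wz":0}]}}

```text
time: 1.75
ee_pos: [0.628, 0.0649, 0.1019]
eef_rot: [0.002, 0.518, 0.855, 0.0]
wrist_force: [-0.1, 0.9, -0.1]
grip_width: 0.68
```

```bash
python3 go.py 625.8 71.6 2 28
```

```text
t 1.75 tcp [628.   64.9 101.9] jaw 27.6 tilt [ 0.0041 -0.0022 -1.    ] F [-0.07  0.86 -0.11] M [ 0.05 -0.02 -0.02] g 62.5
delta [ 7.3  0.9 99.9] rot [ 0.15  0.22 -0.4 ]
```

{"op": "jog_arm", "data": {"deltas": [{"x":3,"y":0.5,"z":25,"wx":0.1,"wy":0.2,"wz":-0.2},{"x":7.3,"y":0.9,"z":50,"wx":0.1,"wy":0.2,"wz":-0.4},{"x":7.3,"y":0.9,"z":70,"wx":0.1,"wy":0.2,"wz":-0.4},{"x":7.3,"y":0.9,"z":82,"wx":0.1,"wy":0.2,"wz":-0.4},{"x":7.3,"y":0.9,"z":88,"wx":0.1,"wy":0.2,"wz":-0.4},{"x":7.3,"y":0.9,"z":90,"wx":0.1,"wy":0.2,"wz":-0.4},{"x":7.3,"y":0.9,"z":90,"wx":0.1,"wy":0.2,"wz":-0.4},{"x":7.3,"y":0.9,"z":90,"wx":0.1,"wy":0.2,"wz":-0.4}]}}

```text
time: 2.42
ee_pos: [0.6264, 0.0702, 0.0119]
eef_rot: [0.001, 0.516, 0.857, 0.0]
wrist_force: [0.3, -0.8, 0.4]
grip_width: 0.681
```

```bash
python3 go.py 625.8 71.6 2 28
```

```text
t 2.42 tcp [626.4  70.2  11.9] jaw 27.89 tilt [ 1.2e-03 -4.0e-04 -1.0e+00] F [ 0.33 -0.81  0.37] M [ 0.08 -0.06 -0.02] g 62.6
delta [1.6 0.2 9.9] rot [ 0.05  0.05 -0.11]
```

{"op": "jog_arm", "data": {"deltas": [{"x":1,"y":0,"z":4,"wx":0,"wy":0,"wz":0},{"x":1,"y":0,"z":7,"wx":0,"wy":0,"wz":0},{"x":1,"y":0,"z":9,"wx":0,"wy":0,"wz":0},{"x":1,"y":0,"z":9.5,"wx":0,"wy":0,"wz":0},{"x":1,"y":0,"z":9.5,"wx":0,"wy":0,"wz":0},{"x":1,"y":0,"z":9.5,"wx":0,"wy":0,"wz":0}]}}

```text
time: 2.92
ee_pos: [0.625, 0.0709, 0.0012]
eef_rot: [-0.0, 0.516, 0.857, -0.0]
wrist_force: [-0.3, 0.8, 1.0]
grip_width: 0.679
```

{"op": "jog_arm", "data": {"deltas": [{"x":0,"y":0,"z":0,"wx":0,"wy":0,"wz":0},{"x":0,"y":0,"z":0,"wx":0,"wy":0,"wz":0},{"x":0,"y":0,"z":0,"wx":0,"wy":0,"wz":0},{"x":0,"y":0,"z":0,"wx":0,"wy":0,"wz":0},{"x":0,"y":0,"z":0,"wx":0,"wy":0,"wz":0}], "grip": 0.2, "force": 40}}

```text
time: 3.33
ee_pos: [0.625, 0.0709, 0.0013]
eef_rot: [-0.0, 0.516, 0.857, -0.0]
wrist_force: [0.3, 0.1, -0.2]
grip_width: 0.428
```

```bash
python3 go.py 625.8 71.6 2 28
```

```text
t 3.33 tcp [625.   70.9   1.3] jaw 27.9 tilt [-6.e-04 -7.e-04 -1.e+00] F [ 0.33  0.09 -0.19] M [ 0.01  0.03 -0.  ] g 39.4
delta [ 0.3  1.  -0.7] rot [-0.05  0.02 -0.1 ]
```

```bash
python3 go.py 625 71 111 28; python3 go.py 550 220 131 63; python3 go.py 507.4 310.4 121 91.9
```

```text
t 3.33 tcp [625.   70.9   1.3] jaw 27.9 tilt [-6.e-04 -7.e-04 -1.e+00] F [ 0.33  0.09 -0.19] M [ 0.01  0.03 -0.  ] g 39.4
delta [ 1.000e-01 -0.000e+00 -1.097e+02] rot [-0.05  0.02 -0.1 ]
t 3.33 tcp [625.   70.9   1.3] jaw 27.9 tilt [-6.e-04 -7.e-04 -1.e+00] F [ 0.33  0.09 -0.19] M [ 0.01  0.03 -0.  ] g 39.4
delta [ 166.9    3.4 -129.8] rot [ -0.05   0.   -35.1 ]
t 3.33 tcp [625.   70.9   1.3] jaw 27.9 tilt [-6.e-04 -7.e-04 -1.e+00] F [ 0.33  0.09 -0.19] M [ 0.01  0.03 -0.  ] g 39.4
delta [ 266.7    8.  -119.8] rot [-6.0e-02 -1.0e-02 -6.4e+01]
```

{"op": "jog_arm", "data": {"deltas": [{"x":0,"y":0,"z":-25,"wx":0,"wy":0,"wz":0},{"x":0,"y":0,"z":-60,"wx":0,"wy":0,"wz":0},{"x":5,"y":0,"z":-95,"wx":0,"wy":0,"wz":-5},{"x":20,"y":1,"z":-120,"wx":0,"wy":0,"wz":-11},{"x":50,"y":2,"z":-130,"wx":0,"wy":0,"wz":-17},{"x":85,"y":3,"z":-130,"wx":0,"wy":0,"wz":-23},{"x":118,"y":4,"z":-130,"wx":0,"wy":0,"wz":-29},{"x":140,"y":4,"z":-130,"wx":0,"wy":0,"wz":-35}]}}

```text
time: 4.0
ee_pos: [0.5611, 0.2002, 0.1315]
eef_rot: [-0.001, 0.23, 0.973, 0.0]
wrist_force: [-0.1, 0.3, -2.6]
grip_width: 0.43
```

```bash
python3 - <<'E'
import numpy as np
# commanded estimate: from settled pose 625,70.9,1.3 jaw 27.9, row (140,4,-130,-35)
from scipy.spatial.transform import Rotation as Ro
j=np.radians(27.9); ty=np.array([np.cos(j),np.sin(j)]); tx=np.array([np.cos(j+np.pi/2),np.sin(j+np.pi/2)])
p=np.array([625,70.9])+140*tx+4*ty; print(p, 131.3, 62.9)
j=np.radians(62.9); ty=np.array([np.cos(j),np.sin(j)]); tx=np.array([np.cos(j+np.pi/2),np.sin(j+np.pi/2)])
d=np.array([507.4,310.4])-p; print(d@tx,d@ty)
E
python3 go.py
```

```text
[563.02488852 196.49890747] 131.3 62.9
101.40505064964084 76.0565763474009
t 4.0 tcp [561.1 200.2 131.5] jaw 63.35 tilt [-0.001  0.001 -1.   ] F [-0.13  0.3  -2.57] M [ 0.13 -0.02  0.01] g 39.5
```

{"op": "jog_arm", "data": {"deltas": [{"x":20,"y":15,"z":0,"wx":0,"wy":0,"wz":-6},{"x":45,"y":32,"z":0,"wx":0,"wy":0,"wz":-12},{"x":70,"y":50,"z":0,"wx":0,"wy":0,"wz":-18},{"x":90,"y":66,"z":0,"wx":0,"wy":0,"wz":-24},{"x":101,"y":76,"z":5,"wx":0,"wy":0,"wz":-29},{"x":101,"y":76,"z":10,"wx":0,"wy":0,"wz":-29},{"x":101,"y":76,"z":10,"wx":0,"wy":0,"wz":-29},{"x":101,"y":76,"z":10,"wx":0,"wy":0,"wz":-29}]}}

```text
time: 4.67
ee_pos: [0.508, 0.3088, 0.1205]
eef_rot: [-0.001, -0.015, 1.0, -0.001]
wrist_force: [-0.4, -0.7, -3.8]
grip_width: 0.429
```

{"op": "jog_arm", "data": {"deltas": [{"x":0,"y":0,"z":0,"wx":0,"wy":0,"wz":0},{"x":0,"y":0,"z":0,"wx":0,"wy":0,"wz":0},{"x":0,"y":0,"z":0,"wx":0,"wy":0,"wz":0}]}}

```text
time: 4.92
ee_pos: [0.5084, 0.3094, 0.1213]
eef_rot: [-0.0, -0.016, 1.0, -0.0]
wrist_force: [0.4, 0.4, -3.1]
grip_width: 0.43
```

```bash
python3 go.py 507.4 310.4 80 91.9
python3 - <<'E'
from h import *
for n in ['scene','side','wrist']:
    f=grab(n,f'pics/{n}3.png'); np.save(f'{n}3.npy',f,allow_pickle=True)
for n,(x0,y0,x1,y1),k in [('scene',(310,190,410,290),6),('side',(195,125,295,215),7)]:
    im=cv2.imread(f'pics/{n}3.png')[y0:y1,x0:x1]
    cv2.imwrite(f'pics/{n}3z.png',cv2.resize(im,None,fx=k,fy=k,interpolation=cv2.INTER_CUBIC))
E
```

```text
t 4.92 tcp [508.4 309.4 121.3] jaw 91.78 tilt [-1.e-04 -9.e-04 -1.e+00] F [ 0.4   0.37 -3.09] M [ 0.15 -0.01 -0.01] g 39.5
delta [ 1.   1.  41.3] rot [-0.05 -0.01 -0.12]
```

View pics/wrist3.png

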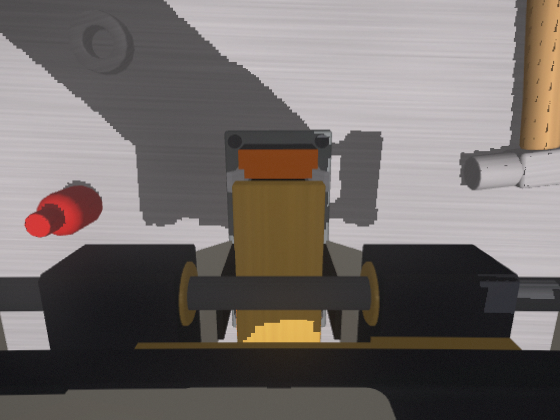

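View pics/scene3z.png

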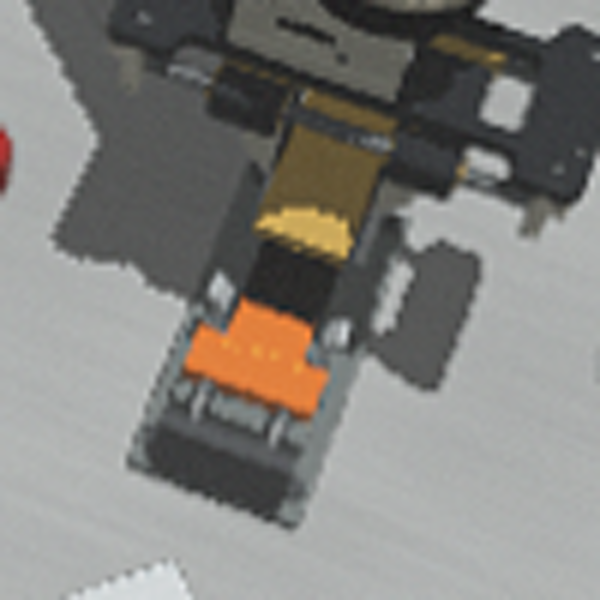

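View pics/side3z.png

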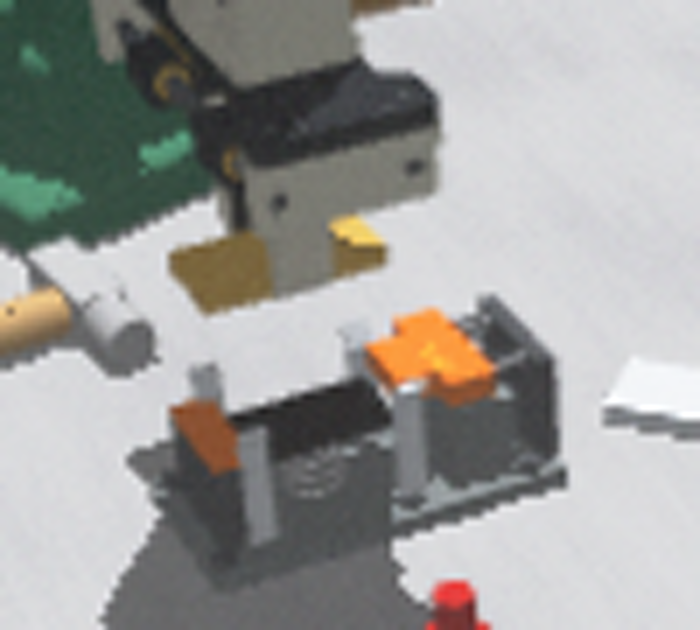

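Run:
```python
from h import *
im=cv2.imread('pics/wrist3.png')[120:240,210:350]; cv2.imwrite('pics/w3z.png',cv2.resize(im,None,fx=5,fy=5,interpolation=cv2.INTER_CUBIC))
```

```text
(no output)
```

View pics/w3z.png

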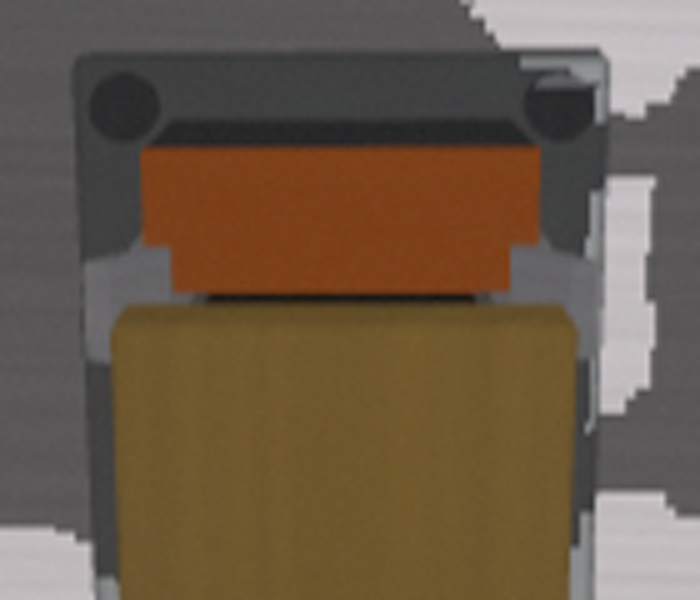

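```bash
python3 - <<'E'
from h import *
f=load('wrist3')
P=lambda x,y:(x/5+210-.4,y/5+120-.4)
for nm,q,z in [('end top',(344,320),.130),('end bot',(344,305),.120),('lip outer',(341.5,147),.054),('lip inner',(341,292),.054),('base',(341.5,52),.01),('bl',(112,322),.13),('br',(577,322),.13)]:
    print(nm,(p2w(f,[P(*q)],z)[0]*1000).round(1))
f=load('side3')
Q=lambda x,y:(x/7+195-.43,y/7+125-.43)
for nm,q,z in [('end bottom corner',(210,312),.120),('blank +x bottom',(386,265),.12),('nose face c',(367,350),.062),('lip corner',(225,470),.054)]:
    print(nm,(p2w(f,[Q(*q)],z)[0]*1000).round(1))
E
python3 go.py
```

```text
end top [469.3 309.4 130. ]
end bot [469.9 309.4 120. ]
lip outer [462.4 308.8  54. ]
lip inner [480.7 309.3  54. ]
base [453.  308.5  10. ]
bl [470.1 289.7 130. ]
br [468.9 329.2 130. ]
end bottom corner [472.3 288.2 120. ]
blank +x bottom [547.9 288.9 120. ]
nose face c [547.3 319.7  62. ]
lip corner [466.2 274.6  54. ]
t 5.07 tcp [508.1 309.9 121.3] jaw 91.85 tilt [-3.e-04 -7.e-04 -1.e+00] F [ 0.36  0.44 -2.03] M [ 0.08 -0.04 -0.  ] g 39.5
```

{"op": "jog_arm", "data": {"deltas": [{"x":1.5,"y":-0.2,"z":15,"wx":0,"wy":0,"wz":-0.3},{"x":2.5,"y":-0.2,"z":30,"wx":0,"wy":0,"wz":-0.3},{"x":2.5,"y":-0.2,"z":42,"wx":0,"wy":0,"wz":-0.3},{"x":2.5,"y":-0.2,"z":50,"wx":0,"wy":0,"wz":-0.3},{"x":2.5,"y":-0.2,"z":52,"wx":0,"wy":0,"wz":-0.3},{"x":2.5,"y":-0.2,"z":52,"wx":0,"wy":0,"wz":-0.3},{"x":2.5,"y":-0.2,"z":52,"wx":0,"wy":0,"wz":-0.3},{"x":2.5,"y":-0.2,"z":52,"wx":0,"wy":0,"wz":-0.3}]}}

```text
time: 5.73
ee_pos: [0.5058, 0.3103, 0.0698]
eef_rot: [0.0, -0.019, 1.0, 0.0]
wrist_force: [0.2, -0.5, -2.7]
grip_width: 0.431
```

```bash
python3 go.py 506 310 57.3 92.1
python3 - <<'E'
from h import *
f=grab('wrist'); np.save('w4.npy',f,allow_pickle=True)
f=load('w4')
im=f['color'][120:240,210:350,::-1]; cv2.imwrite('pics/w4z.png',cv2.resize(im,None,fx=5,fy=5,interpolation=cv2.INTER_CUBIC))
f=grab('side'); np.save('s4.npy',f,allow_pickle=True)
im=f['color'][125:215,195:295,::-1]; cv2.imwrite('pics/s4z.png',cv2.resize(im,None,fx=7,fy=7,interpolation=cv2.INTER_CUBIC))
E
```

```text
t 5.73 tcp [505.8 310.3  69.8] jaw 92.2 tilt [ 3.e-04  0.e+00 -1.e+00] F [ 0.18 -0.5  -2.7 ] M [ 0.08 -0.07  0.  ] g 39.6
delta [-0.2 -0.3 12.5] rot [0.   0.02 0.1 ]
```

View pics/w4z.png

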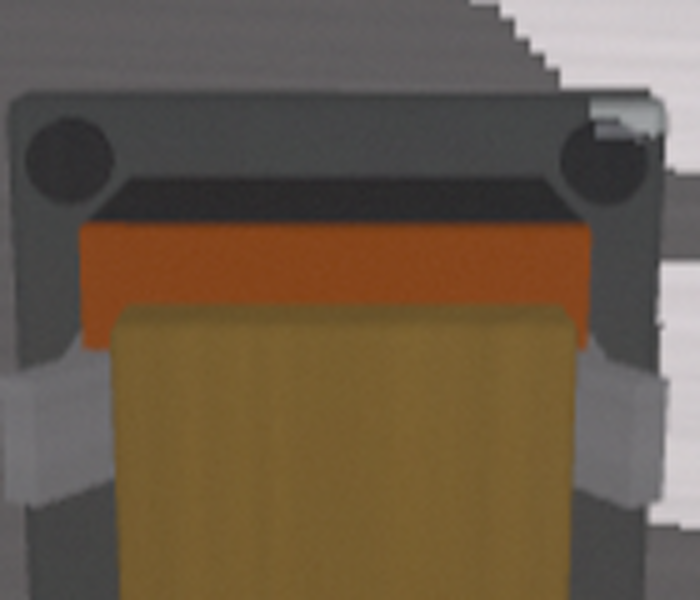

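View pics/s4z.png

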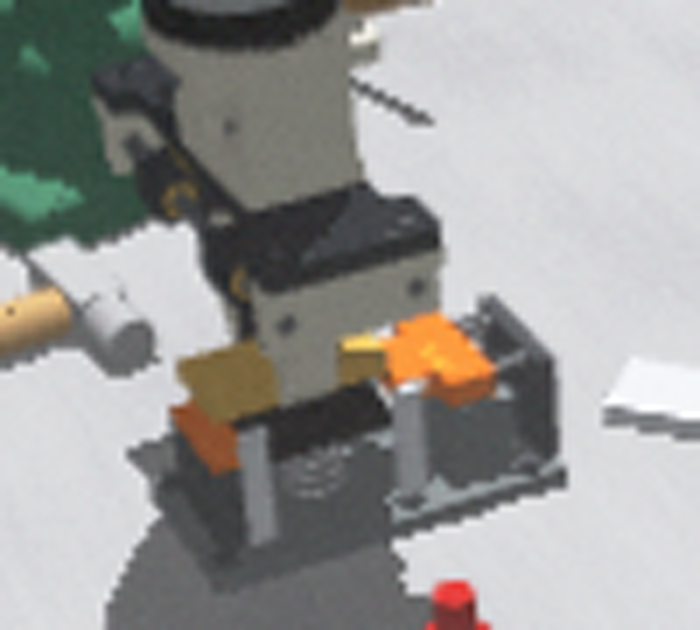

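{"op": "jog_arm", "data": {"deltas": [{"x":0,"y":-0.8,"z":0,"wx":0,"wy":0,"wz":-0.2},{"x":0,"y":-0.8,"z":2,"wx":0,"wy":0,"wz":-0.2},{"x":0,"y":-0.8,"z":5,"wx":0,"wy":0,"wz":-0.2},{"x":0,"y":-0.8,"z":8,"wx":0,"wy":0,"wz":-0.2},{"x":0,"y":-0.8,"z":11,"wx":0,"wy":0,"wz":-0.2},{"x":0,"y":-0.8,"z":12.5,"wx":0,"wy":0,"wz":-0.2},{"x":0,"y":-0.8,"z":12.5,"wx":0,"wy":0,"wz":-0.2},{"x":0,"y":-0.8,"z":12.5,"wx":0,"wy":0,"wz":-0.2}]}}

```text
time: 6.5
ee_pos: [0.5052, 0.3091, 0.0564]
eef_rot: [-0.0, -0.021, 1.0, -0.0]
wrist_force: [-0.1, -0.1, -2.7]
grip_width: 0.426
```

```bash
cat > snap.py <<'E'
import sys
from h import *
k=sys.argv[1]
f=grab('wrist'); np.save(f'w{k}.npy',f,allow_pickle=True)
im=f['color'][120:240,210:350,::-1]; a=cv2.resize(im,None,fx=3.2,fy=3.2,interpolation=cv2.INTER_CUBIC)
f=grab('side'); np.save(f's{k}.npy',f,allow_pickle=True)
im=f['color'][140:215,205:295,::-1]; b=cv2.resize(im,(int(90*384/75/1.35),384),interpolation=cv2.INTER_CUBIC)
b=cv2.resize(im,None,fx=3.9,fy=3.9,interpolation=cv2.INTER_CUBIC)
h=max(a.shape[0],b.shape[0]); A=np.zeros((h,a.shape[1]+b.shape[1],3),np.uint8); A[:a.shape[0],:a.shape[1]]=a; A[:b.shape[0],a.shape[1]:]=b
cv2.imwrite(f'pics/c{k}.png',A); print(A.shape)
E
python3 go.py; python3 snap.py 5
```

```text
t 6.5 tcp [505.2 309.1  56.4] jaw 92.4 tilt [-9.e-04 -9.e-04 -1.e+00] F [-0.06 -0.13 -2.66] M [ 0.16 -0.09 -0.02] g 39.2
(384, 799, 3)
```

View pics/c5.png

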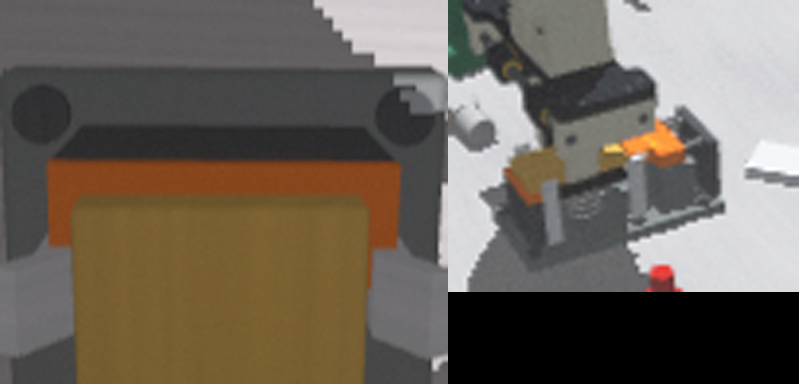

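{"op": "jog_arm", "data": {"deltas": [{"x":0,"y":0.5,"z":-0.5,"wx":0,"wy":0,"wz":0.25},{"x":-3,"y":0.5,"z":-0.5,"wx":0,"wy":0,"wz":0.25},{"x":-6,"y":0.5,"z":-0.5,"wx":0,"wy":0,"wz":0.25},{"x":-9,"y":0.5,"z":-0.5,"wx":0,"wy":0,"wz":0.25},{"x":-12,"y":0.5,"z":-0.5,"wx":0,"wy":0,"wz":0.25},{"x":-15,"y":0.5,"z":-0.5,"wx":0,"wy":0,"wz":0.25},{"x":-17.5,"y":0.5,"z":-0.5,"wx":0,"wy":0,"wz":0.25},{"x":-17.5,"y":0.5,"z":-0.5,"wx":0,"wy":0,"wz":0.25}]}}

```text
time: 7.27
ee_pos: [0.5231, 0.3105, 0.057]
eef_rot: [-0.0, -0.019, 1.0, -0.0]
wrist_force: [-3.3, 1.5, -1.5]
grip_width: 0.428
```

{"op": "jog_arm", "data": {"deltas": [{"x":0,"y":0,"z":0,"wx":0,"wy":0,"wz":0},{"x":0,"y":0,"z":0,"wx":0,"wy":0,"wz":0}]}}

```text
time: 7.43
ee_pos: [0.5225, 0.3104, 0.057]
eef_rot: [-0.001, -0.019, 1.0, -0.0]
wrist_force: [-3.3, 0.3, -1.0]
grip_width: 0.431
```

```bash
python3 go.py; python3 snap.py 6
```

```text
t 7.43 tcp [522.5 310.4  57. ] jaw 92.16 tilt [-1.e-03 -7.e-04 -1.e+00] F [-3.25  0.34 -1.04] M [0.32 0.66 0.02] g 39.6
(384, 799, 3)
```

View pics/c6.png

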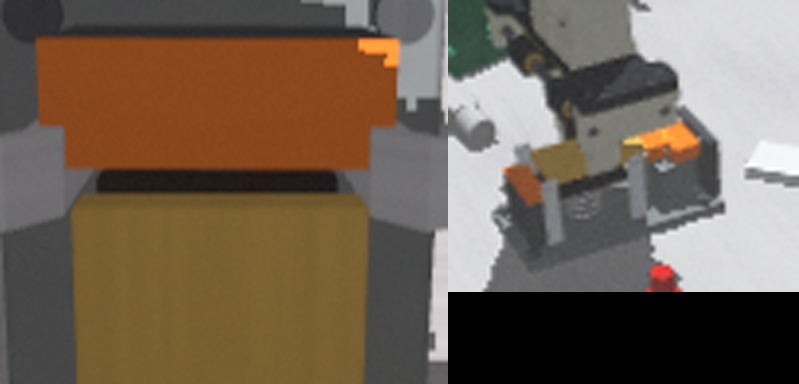

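{"op": "jog_arm", "data": {"deltas": [{"x":0,"y":-0.2,"z":3,"wx":0,"wy":0,"wz":0},{"x":0,"y":-0.2,"z":6,"wx":0,"wy":0,"wz":0},{"x":0,"y":-0.2,"z":9,"wx":0,"wy":0,"wz":0},{"x":0,"y":-0.2,"z":12,"wx":0,"wy":0,"wz":0},{"x":0,"y":-0.2,"z":15,"wx":0,"wy":0,"wz":0},{"x":0,"y":-0.2,"z":17,"wx":0,"wy":0,"wz":0},{"x":0,"y":-0.2,"z":18.5,"wx":0,"wy":0,"wz":0},{"x":0,"y":-0.2,"z":18.5,"wx":0,"wy":0,"wz":0}]}}

```text
time: 8.2
ee_pos: [0.5229, 0.3099, 0.0383]
eef_rot: [-0.0, -0.019, 1.0, -0.0]
wrist_force: [-3.0, -1.1, 3.7]
grip_width: 0.428
```

```bash
python3 go.py; python3 snap.py 7
```

```text
t 8.2 tcp [522.9 309.9  38.3] jaw 92.14 tilt [-6.e-04 -1.e-03 -1.e+00] F [-3.01 -1.09  3.73] M [-0.21  0.64  0.01] g 39.4
(384, 799, 3)
```

View pics/c7.png

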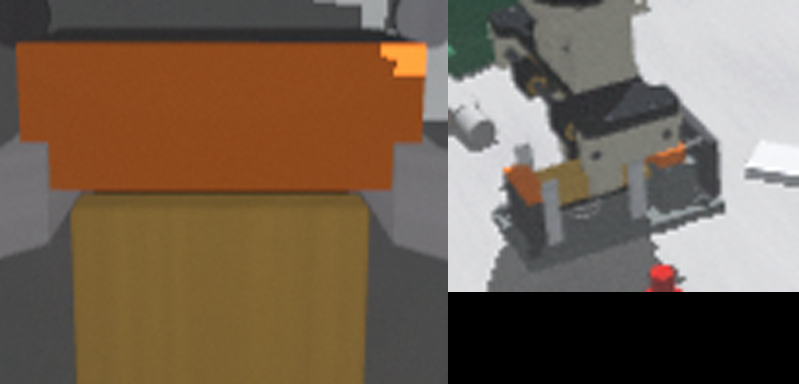

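```bash
python3 - <<'E'
from h import *
f=load('s7'); a=cv2.resize(f['color'][150:205,215:290,::-1],None,fx=8,fy=8,interpolation=cv2.INTER_CUBIC)
cv2.imwrite('pics/s7z.png',a)
f=grab('scene'); cv2.imwrite('pics/sc7z.png',cv2.resize(f['color'][190:290,310:410,::-1],None,fx=6,fy=6,interpolation=cv2.INTER_CUBIC))
E
python3 go.py
```

```text
t 8.35 tcp [522.9 309.9  38.6] jaw 92.14 tilt [-6.e-04 -1.e-03 -1.e+00] F [-2.92 -2.33  2.98] M [-0.32  0.68  0.01] g 39.5
```

View pics/s7z.png

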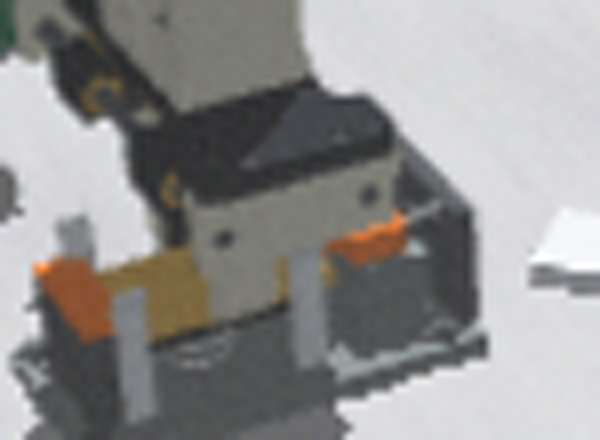

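View pics/sc7z.png

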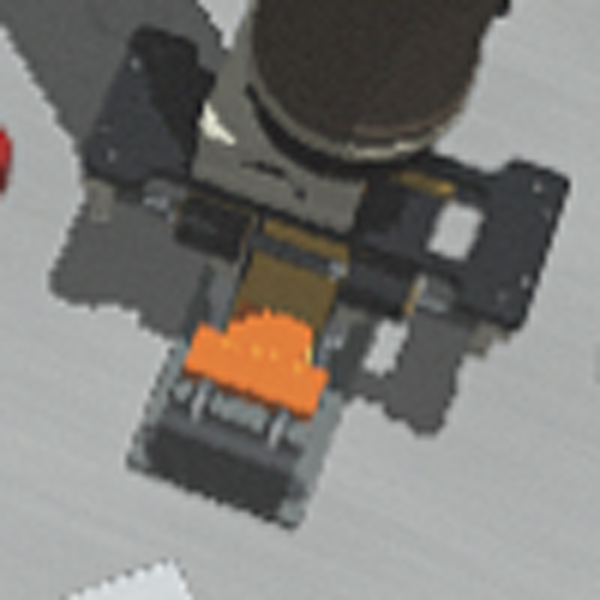

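{"op": "jog_arm", "data": {"deltas": [{"x":1.5,"y":0.3,"z":0,"wx":0,"wy":0,"wz":0},{"x":3,"y":0.3,"z":0,"wx":0,"wy":0,"wz":0},{"x":4.5,"y":0.3,"z":0,"wx":0,"wy":0,"wz":0},{"x":6,"y":0.3,"z":0,"wx":0,"wy":0,"wz":0},{"x":7.5,"y":0.3,"z":0,"wx":0,"wy":0,"wz":0},{"x":8,"y":0.3,"z":0,"wx":0,"wy":0,"wz":0},{"x":8,"y":0.3,"z":0,"wx":0,"wy":0,"wz":0}]}}

```text
time: 8.93
ee_pos: [0.5148, 0.3106, 0.0388]
eef_rot: [-0.0, -0.019, 1.0, 0.0]
wrist_force: [3.1, 1.0, 2.8]
grip_width: 0.428
```

```bash
python3 go.py; python3 snap.py 8
```

```text
t 8.93 tcp [514.8 310.6  38.8] jaw 92.16 tilt [-2.e-04  0.e+00 -1.e+00] F [3.06 1.05 2.76] M [ 0.32 -0.64 -0.02] g 39.4
(384, 799, 3)
```

View pics/c8.png

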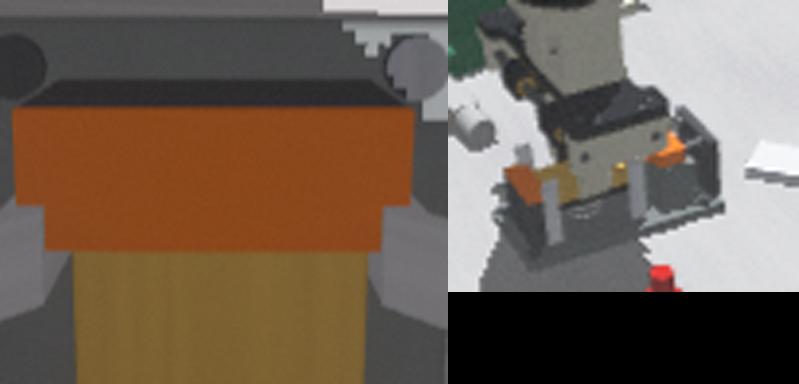

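{"op": "jog_arm", "data": {"deltas": [{"x":0,"y":0,"z":0,"wx":0,"wy":0,"wz":0},{"x":0,"y":0,"z":0,"wx":0,"wy":0,"wz":0},{"x":0,"y":0,"z":0,"wx":0,"wy":0,"wz":0},{"x":0,"y":0,"z":0,"wx":0,"wy":0,"wz":0},{"x":0,"y":0,"z":0,"wx":0,"wy":0,"wz":0}], "grip": 0.65}}

```text
time: 9.45
ee_pos: [0.5143, 0.3099, 0.0383]
eef_rot: [-0.001, -0.019, 1.0, -0.001]
wrist_force: [-0.1, 0.8, -0.0]
grip_width: 0.644
```

```bash
python3 go.py; python3 snap.py 9
```

```text
t 9.45 tcp [514.3 309.9  38.3] jaw 92.15 tilt [-0.0016 -0.0012 -1.    ] F [-0.06  0.82 -0.05] M [ 0.09 -0.07 -0.03] g 59.3
(384, 799, 3)
```

View pics/c9.png

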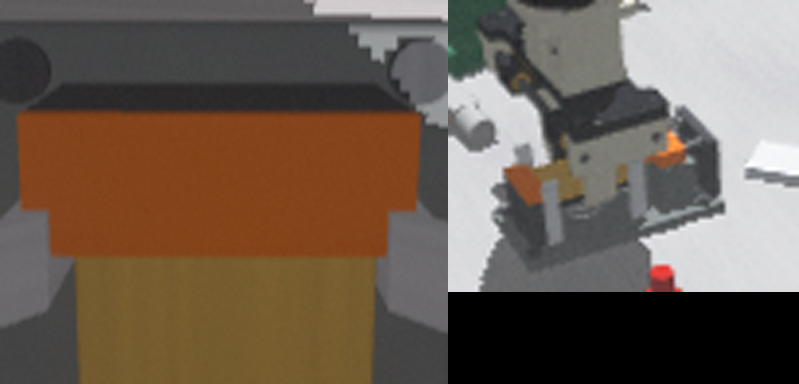

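{"op": "jog_arm", "data": {"deltas": [{"x":0,"y":0,"z":-10,"wx":0,"wy":0,"wz":0},{"x":0,"y":0,"z":-30,"wx":0,"wy":0,"wz":0},{"x":0,"y":0,"z":-60,"wx":0,"wy":0,"wz":0},{"x":0,"y":0,"z":-90,"wx":0,"wy":0,"wz":0},{"x":20,"y":-10,"z":-110,"wx":0,"wy":0,"wz":0},{"x":30,"y":-45,"z":-125,"wx":0,"wy":0,"wz":0},{"x":40,"y":-80,"z":-130,"wx":0,"wy":0,"wz":0},{"x":40,"y":-110,"z":-130,"wx":0,"wy":0,"wz":0}]}}

```text
time: 10.22
ee_pos: [0.4777, 0.1979, 0.1711]
eef_rot: [0.001, -0.02, 1.0, -0.0]
wrist_force: [0.4, -1.5, -0.4]
grip_width: 0.646
```

Run:
```python
import numpy as np
j=np.radians(92.15); ty=np.array([np.cos(j),np.sin(j)]); tx=np.array([-np.sin(j),np.cos(j)])
p=np.array([514.5,310.2])+40*tx-110*ty; print(p)
d=np.array([466.5,5-0])-p; print(d@tx,d@ty)
```

```text
[478.65489363 198.77680516]
19.41602368386205 -193.18439295187792
```

{"op": "jog_arm", "data": {"deltas": [{"x":2,"y":-24,"z":0,"wx":0,"wy":0,"wz":7},{"x":5,"y":-55,"z":0,"wx":0,"wy":0,"wz":14},{"x":8,"y":-88,"z":0,"wx":0,"wy":0,"wz":21},{"x":11,"y":-120,"z":10,"wx":0,"wy":0,"wz":28},{"x":14,"y":-150,"z":20,"wx":0,"wy":0,"wz":35},{"x":17,"y":-175,"z":30,"wx":0,"wy":0,"wz":42},{"x":19,"y":-193,"z":35,"wx":0,"wy":0,"wz":49},{"x":19,"y":-193,"z":38,"wx":0,"wy":0,"wz":56}]}}

```text
time: 10.88
ee_pos: [0.4663, 0.0007, 0.1308]
eef_rot: [-0.0, 0.458, 0.889, -0.001]
wrist_force: [-0.1, 0.4, -0.1]
grip_width: 0.647
```

{"op": "jog_arm", "data": {"deltas": [{"x":0,"y":0,"z":5,"wx":0,"wy":0,"wz":7},{"x":0,"y":0,"z":12,"wx":0,"wy":0,"wz":14},{"x":0,"y":0,"z":20,"wx":0,"wy":0,"wz":21},{"x":0,"y":0,"z":26,"wx":0,"wy":0,"wz":28},{"x":0,"y":0,"z":30,"wx":0,"wy":0,"wz":34},{"x":0,"y":0,"z":30,"wx":0,"wy":0,"wz":38.5},{"x":0,"y":0,"z":30,"wx":0,"wy":0,"wz":38.5},{"x":0,"y":0,"z":30,"wx":0,"wy":0,"wz":38.5}]}}

```text
time: 11.55
ee_pos: [0.4674, 0.0055, 0.1014]
eef_rot: [0.0, 0.72, 0.694, -0.0]
wrist_force: [-0.4, 0.2, 0.9]
grip_width: 0.652
```

```bash
python3 - <<'E'
from h import *
for n in ['scene','side','wrist']:
    f=grab(n,f'pics/{n}10.png'); np.save(f'{n}10.npy',f,allow_pickle=True)
for n,(x0,y0,x1,y1),k in [('scene',(320,200,390,290),6),('side',(205,155,285,215),9)]:
    im=cv2.imread(f'pics/{n}10.png')[y0:y1,x0:x1]
    cv2.imwrite(f'pics/{n}10z.png',cv2.resize(im,None,fx=k,fy=k,interpolation=cv2.INTER_CUBIC))
E
python3 go.py 466.5 5 2 -2.5
```

```text
t 11.7 tcp [467.4   5.3 101.3] jaw -2.23 tilt [ 0.e+00 -4.e-04 -1.e+00] F [-0.05 -0.32  0.25] M [ 0.02 -0.01 -0.  ] g 59.5
delta [-0.2 -0.9 99.3] rot [0.   0.03 0.27]
```

View pics/scene10z.png

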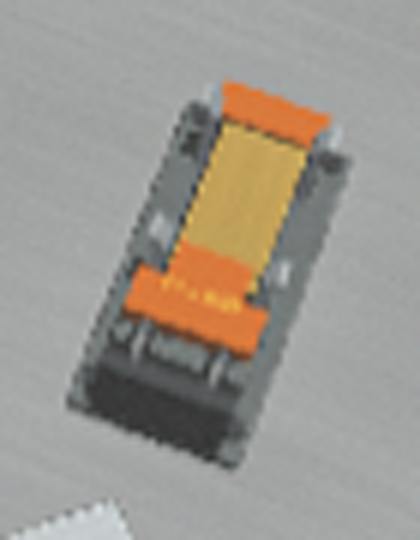

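View pics/side10z.png

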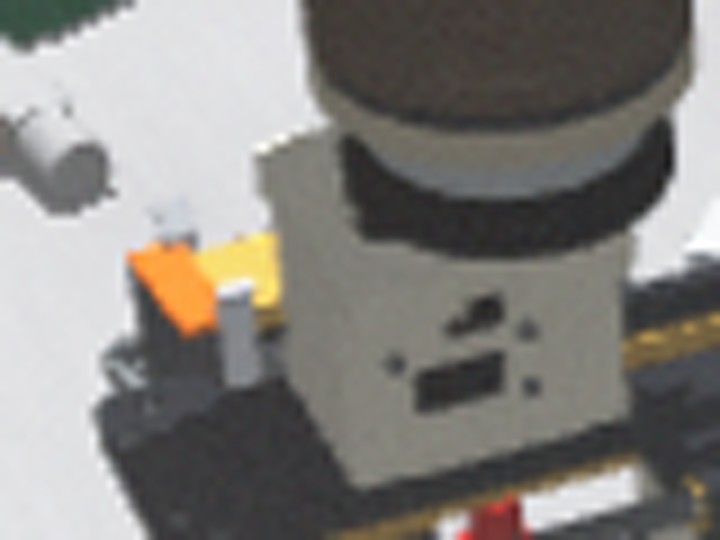

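View pics/wrist10.png

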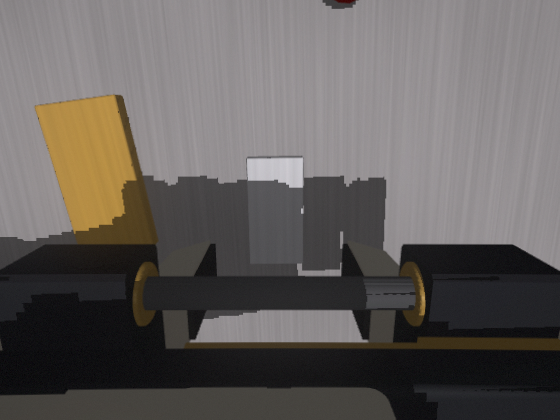

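Run:
```python
from h import *
f=load('wrist10')
im=f['color'][145:275,235:320,::-1]; cv2.imwrite('pics/w10z.png',cv2.resize(im,None,fx=4.5,fy=4.5,interpolation=cv2.INTER_CUBIC))
w=p2w(f,[(246.5,157),(302.5,157),(304,264),(248.5,264)],.01)*1000
print(w.round(1).tolist(),w.mean(0).round(1))
d=(w[0]+w[1]-w[2]-w[3])/2; print(np.linalg.norm(d),np.degrees(np.arctan2(d[1],d[0])))
```

```text
[[447.3, 45.8, 10.0], [486.2, 44.3, 10.0], [485.5, -36.1, 10.0], [443.8, -34.5, 10.0]] [465.7   4.9  10. ]
80.39595420573097 88.48915543180549
```

View pics/w10z.png

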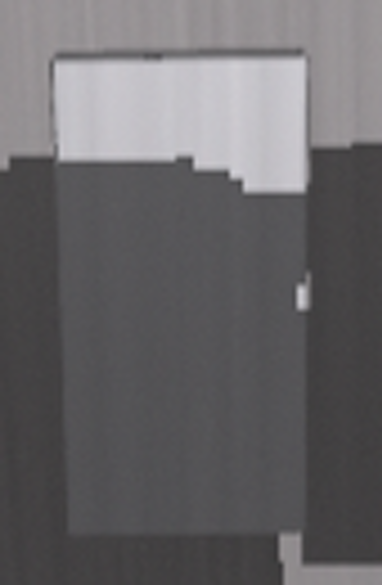

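{"op": "jog_arm", "data": {"deltas": [{"x":0,"y":-1,"z":25,"wx":0,"wy":0,"wz":-0.6},{"x":0,"y":-1.6,"z":50,"wx":0,"wy":0,"wz":-0.6},{"x":0,"y":-1.6,"z":70,"wx":0,"wy":0,"wz":-0.6},{"x":0,"y":-1.6,"z":82,"wx":0,"wy":0,"wz":-0.6},{"x":0,"y":-1.6,"z":88,"wx":0,"wy":0,"wz":-0.6},{"x":0,"y":-1.6,"z":90,"wx":0,"wy":0,"wz":-0.6},{"x":0,"y":-1.6,"z":90,"wx":0,"wy":0,"wz":-0.6},{"x":0,"y":-1.6,"z":90,"wx":0,"wy":0,"wz":-0.6}]}}

```text
time: 12.37
ee_pos: [0.4661, 0.0052, 0.0115]
eef_rot: [0.0, 0.718, 0.696, -0.0]
wrist_force: [0.3, 0.8, -0.1]
grip_width: 0.647
```

```bash
python3 go.py 465.7 5 1.5 -1.6
```

```text
t 12.37 tcp [466.1   5.2  11.5] jaw -1.74 tilt [ 4.e-04 -5.e-04 -1.e+00] F [ 0.27  0.8  -0.15] M [-0.01 -0.    0.01] g 59.5
delta [-0.2 -0.4 10. ] rot [ 0.02  0.03 -0.14]
```

{"op": "jog_arm", "data": {"deltas": [{"x":0,"y":-0.3,"z":4,"wx":0,"wy":0,"wz":-0.1},{"x":0,"y":-0.3,"z":7,"wx":0,"wy":0,"wz":-0.1},{"x":0,"y":-0.3,"z":9,"wx":0,"wy":0,"wz":-0.1},{"x":0,"y":-0.3,"z":10,"wx":0,"wy":0,"wz":-0.1},{"x":0,"y":-0.3,"z":10,"wx":0,"wy":0,"wz":-0.1},{"x":0,"y":-0.3,"z":10,"wx":0,"wy":0,"wz":-0.1}]}}

```text
time: 12.87
ee_pos: [0.4652, 0.0052, 0.0008]
eef_rot: [-0.0, 0.717, 0.697, -0.001]
wrist_force: [0.5, 0.8, -0.3]
grip_width: 0.653
```

{"op": "jog_arm", "data": {"deltas": [{"x":0,"y":0,"z":0,"wx":0,"wy":0,"wz":0},{"x":0,"y":0,"z":0,"wx":0,"wy":0,"wz":0},{"x":0,"y":0,"z":0,"wx":0,"wy":0,"wz":0},{"x":0,"y":0,"z":0,"wx":0,"wy":0,"wz":0},{"x":0,"y":0,"z":0,"wx":0,"wy":0,"wz":0}], "grip": 0.2, "force": 40}}

```text
time: 13.28
ee_pos: [0.4653, 0.0052, 0.0009]
eef_rot: [0.0, 0.717, 0.697, -0.0]
wrist_force: [-0.2, 0.1, 0.3]
grip_width: 0.428
```

```bash
python3 go.py 484 200 141 50; python3 go.py 506.2 309.9 121 92.1
```

```text
t 13.28 tcp [465.3   5.2   0.9] jaw -1.65 tilt [-4.e-04 -6.e-04 -1.e+00] F [-0.21  0.09  0.32] M [ 0.04  0.05 -0.03] g 39.4
delta [ 195.2   13.  -140.2] rot [-4.000e-02  2.000e-02 -5.165e+01]
t 13.28 tcp [465.3   5.2   0.9] jaw -1.65 tilt [-4.e-04 -6.e-04 -1.e+00] F [-0.21  0.09  0.32] M [ 0.04  0.05 -0.03] g 39.4
delta [ 305.7   32.  -120.3] rot [-5.000e-02  1.000e-02 -9.375e+01]
```

{"op": "jog_arm", "data": {"deltas": [{"x":0,"y":0,"z":-25,"wx":0,"wy":0,"wz":0},{"x":0,"y":0,"z":-60,"wx":0,"wy":0,"wz":0},{"x":5,"y":0,"z":-95,"wx":0,"wy":0,"wz":-7},{"x":25,"y":2,"z":-125,"wx":0,"wy":0,"wz":-14},{"x":55,"y":4,"z":-140,"wx":0,"wy":0,"wz":-21},{"x":90,"y":6,"z":-140,"wx":0,"wy":0,"wz":-28},{"x":125,"y":8,"z":-140,"wx":0,"wy":0,"wz":-35},{"x":160,"y":10,"z":-140,"wx":0,"wy":0,"wz":-42}]}}

```text
time: 13.95
ee_pos: [0.48, 0.1663, 0.1414]
eef_rot: [0.0, 0.418, 0.909, -0.0]
wrist_force: [1.3, 0.0, -1.2]
grip_width: 0.427
```

Run:
```python
import numpy as np
def ax(j): j=np.radians(j); return np.array([-np.sin(j),np.cos(j)]),np.array([np.cos(j),np.sin(j)])
tx,ty=ax(-1.65); p=np.array([465.3,5.2])+160*tx+10*ty; print(p)
tx,ty=ax(40.35); d=np.array([506.2,309.9])-p; print(d@tx,d@ty, 92.1-40.35)
```

```text
[479.90288606 164.84571939]
93.52019053879084 113.9572572817534 51.74999999999999
```

{"op": "jog_arm", "data": {"deltas": [{"x":18,"y":22,"z":0,"wx":0,"wy":0,"wz":-7},{"x":36,"y":44,"z":0,"wx":0,"wy":0,"wz":-14},{"x":54,"y":66,"z":0,"wx":0,"wy":0,"wz":-21},{"x":70,"y":86,"z":0,"wx":0,"wy":0,"wz":-28},{"x":83,"y":102,"z":5,"wx":0,"wy":0,"wz":-35},{"x":91,"y":111,"z":10,"wx":0,"wy":0,"wz":-42},{"x":93.5,"y":114,"z":15,"wx":0,"wy":0,"wz":-48},{"x":93.5,"y":114,"z":20,"wx":0,"wy":0,"wz":-51.7}]}}

```text
time: 14.62
ee_pos: [0.5058, 0.3116, 0.1201]
eef_rot: [-0.001, -0.022, 1.0, 0.0]
wrist_force: [0.3, 1.2, 0.2]
grip_width: 0.435
```

{"op": "jog_arm", "data": {"deltas": [{"x":0,"y":0,"z":10,"wx":0,"wy":0,"wz":0},{"x":0,"y":0,"z":25,"wx":0,"wy":0,"wz":0},{"x":0,"y":0,"z":38,"wx":0,"wy":0,"wz":0},{"x":0,"y":0,"z":45,"wx":0,"wy":0,"wz":0},{"x":0,"y":0,"z":48,"wx":0,"wy":0,"wz":0},{"x":0,"y":0,"z":48,"wx":0,"wy":0,"wz":0},{"x":0,"y":0,"z":48,"wx":0,"wy":0,"wz":0},{"x":0,"y":0,"z":48,"wx":0,"wy":0,"wz":0}]}}

```text
time: 15.28
ee_pos: [0.5066, 0.3103, 0.0733]
eef_rot: [0.0, -0.018, 1.0, -0.0]
wrist_force: [-0.1, -0.6, -0.7]
grip_width: 0.426
```

```bash
python3 go.py; python3 snap.py 11
```

```text
t 15.28 tcp [506.6 310.3  73.3] jaw 92.02 tilt [ 3.e-04 -0.e+00 -1.e+00] F [-0.08 -0.59 -0.65] M [ 0.16 -0.07 -0.02] g 39.2
(384, 799, 3)
```

View pics/c11.png

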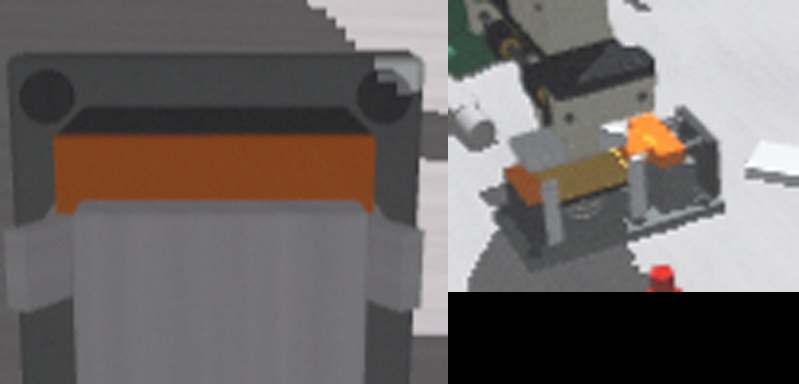

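{"op": "jog_arm", "data": {"deltas": [{"x":0.8,"y":-0.7,"z":1,"wx":0,"wy":0,"wz":-0.1},{"x":1.5,"y":-0.7,"z":4,"wx":0,"wy":0,"wz":-0.1},{"x":1.5,"y":-0.7,"z":8,"wx":0,"wy":0,"wz":-0.1},{"x":1.5,"y":-0.7,"z":12,"wx":0,"wy":0,"wz":-0.1},{"x":1.5,"y":-0.7,"z":15,"wx":0,"wy":0,"wz":-0.1},{"x":1.5,"y":-0.7,"z":16.5,"wx":0,"wy":0,"wz":-0.1},{"x":1.5,"y":-0.7,"z":16.5,"wx":0,"wy":0,"wz":-0.1},{"x":1.5,"y":-0.7,"z":16.5,"wx":0,"wy":0,"wz":-0.1}]}}

```text
time: 16.05
ee_pos: [0.5047, 0.3091, 0.056]
eef_rot: [-0.0, -0.019, 1.0, -0.0]
wrist_force: [0.3, 0.3, -0.6]
grip_width: 0.431
```

```bash
python3 go.py; python3 snap.py 12
```

```text
t 16.05 tcp [504.7 309.1  56. ] jaw 92.15 tilt [-9.e-04 -8.e-04 -1.e+00] F [ 0.26  0.31 -0.58] M [ 0.09 -0.   -0.  ] g 39.7
(384, 799, 3)
```

View pics/c12.png

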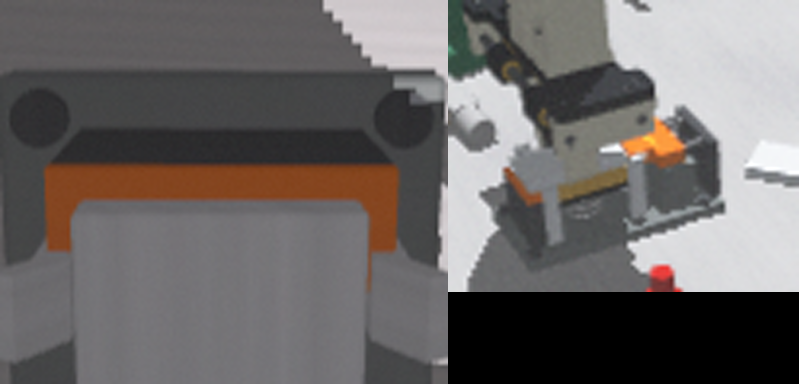

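{"op": "jog_arm", "data": {"deltas": [{"x":0,"y":0.3,"z":-0.5,"wx":0,"wy":0,"wz":0},{"x":-3,"y":0.3,"z":-0.5,"wx":0,"wy":0,"wz":0},{"x":-6,"y":0.3,"z":-0.5,"wx":0,"wy":0,"wz":0},{"x":-9,"y":0.3,"z":-0.5,"wx":0,"wy":0,"wz":0},{"x":-12,"y":0.3,"z":-0.5,"wx":0,"wy":0,"wz":0},{"x":-15,"y":0.3,"z":-0.5,"wx":0,"wy":0,"wz":0},{"x":-17,"y":0.3,"z":-0.5,"wx":0,"wy":0,"wz":0},{"x":-17,"y":0.3,"z":-0.5,"wx":0,"wy":0,"wz":0}]}}

```text
time: 16.82
ee_pos: [0.5221, 0.3102, 0.0566]
eef_rot: [-0.0, -0.019, 1.0, -0.0]
wrist_force: [-3.5, 0.9, -0.4]
grip_width: 0.427
```

{"op": "jog_arm", "data": {"deltas": [{"x":0,"y":0,"z":0,"wx":0,"wy":0,"wz":0},{"x":0,"y":0,"z":0,"wx":0,"wy":0,"wz":0}]}}

```text
time: 16.98
ee_pos: [0.5215, 0.3102, 0.0566]
eef_rot: [-0.0, -0.019, 1.0, -0.0]
wrist_force: [-3.8, 0.4, 0.2]
grip_width: 0.43
```

```bash
python3 go.py; python3 snap.py 13
```

```text
t 16.98 tcp [521.5 310.2  56.6] jaw 92.16 tilt [-9.e-04 -6.e-04 -1.e+00] F [-3.75  0.36  0.21] M [0.42 0.69 0.04] g 39.6
(384, 799, 3)
```

View pics/c13.png

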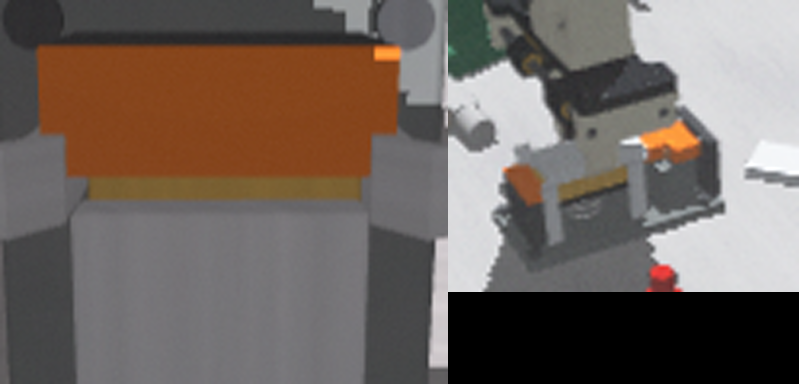

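{"op": "jog_arm", "data": {"deltas": [{"x":-0.5,"y":0,"z":3,"wx":0,"wy":0,"wz":0},{"x":-0.5,"y":0,"z":6,"wx":0,"wy":0,"wz":0},{"x":-0.5,"y":0,"z":9,"wx":0,"wy":0,"wz":0},{"x":-0.5,"y":0,"z":12,"wx":0,"wy":0,"wz":0},{"x":-0.5,"y":0,"z":15,"wx":0,"wy":0,"wz":0},{"x":-0.5,"y":0,"z":17,"wx":0,"wy":0,"wz":0},{"x":-0.5,"y":0,"z":18.3,"wx":0,"wy":0,"wz":0},{"x":-0.5,"y":0,"z":18.3,"wx":0,"wy":0,"wz":0}]}}

```text
time: 17.75
ee_pos: [0.5225, 0.3099, 0.0381]
eef_rot: [-0.0, -0.019, 1.0, -0.0]
wrist_force: [-1.7, -0.2, 3.5]
grip_width: 0.427
```

```bash
python3 go.py; python3 snap.py 14
python3 - <<'E'
from h import *
f=grab('scene'); cv2.imwrite('pics/sc14z.png',cv2.resize(f['color'][190:290,310:410,::-1],None,fx=6,fy=6,interpolation=cv2.INTER_CUBIC))
E
python3 go.py
```

```text
t 17.75 tcp [522.5 309.9  38.1] jaw 92.13 tilt [-4.e-04 -9.e-04 -1.e+00] F [-1.72 -0.22  3.47] M [-0.03  0.36 -0.02] g 39.3
(384, 799, 3)
t 17.9 tcp [522.5 310.   38.4] jaw 92.13 tilt [-3.e-04 -8.e-04 -1.e+00] F [-1.34 -1.08  4.82] M [-0.13  0.36  0.05] g 39.6
```

View pics/c14.png

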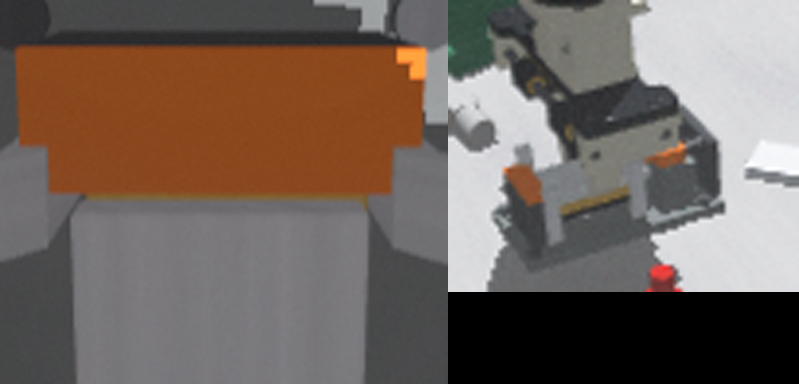

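View pics/sc14z.png

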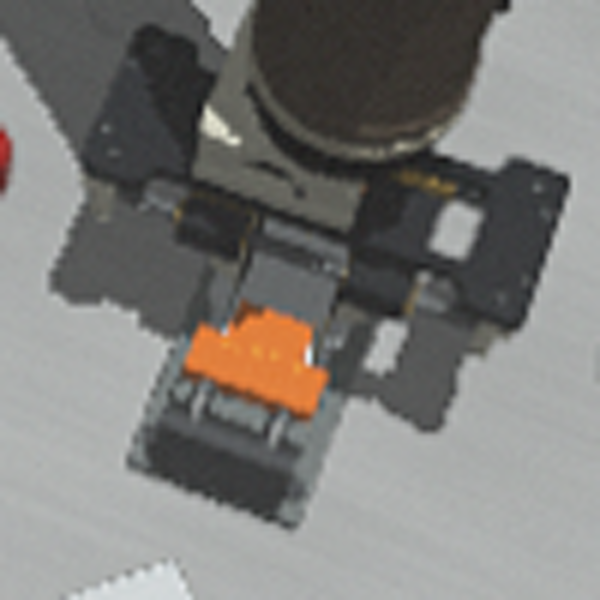

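{"op": "jog_arm", "data": {"deltas": [{"x":1.5,"y":0.2,"z":0,"wx":0,"wy":0,"wz":0},{"x":3,"y":0.2,"z":0,"wx":0,"wy":0,"wz":0},{"x":4.5,"y":0.2,"z":0,"wx":0,"wy":0,"wz":0},{"x":6,"y":0.2,"z":0,"wx":0,"wy":0,"wz":0},{"x":7.5,"y":0.2,"z":0,"wx":0,"wy":0,"wz":0},{"x":8.4,"y":0.2,"z":0,"wx":0,"wy":0,"wz":0},{"x":8.4,"y":0.2,"z":0,"wx":0,"wy":0,"wz":0},{"x":8.4,"y":0.2,"z":0,"wx":0,"wy":0,"wz":0}]}}

```text
time: 18.57
ee_pos: [0.5137, 0.3102, 0.0384]
eef_rot: [-0.0, -0.019, 1.0, -0.0]
wrist_force: [2.0, 0.9, 3.9]
grip_width: 0.426
```

```bash
python3 go.py; python3 snap.py 15; python3 go.py
```

```text
t 18.57 tcp [513.7 310.2  38.4] jaw 92.16 tilt [-6.e-04 -4.e-04 -1.e+00] F [2.03 0.9  3.92] M [ 0.22 -0.48 -0.04] g 39.2
(384, 799, 3)
t 18.67 tcp [513.8 310.2  38.3] jaw 92.16 tilt [-7.e-04 -4.e-04 -1.e+00] F [ 1.93 -0.    3.38] M [ 0.27 -0.49 -0.02] g 39.8
```

View pics/c15.png

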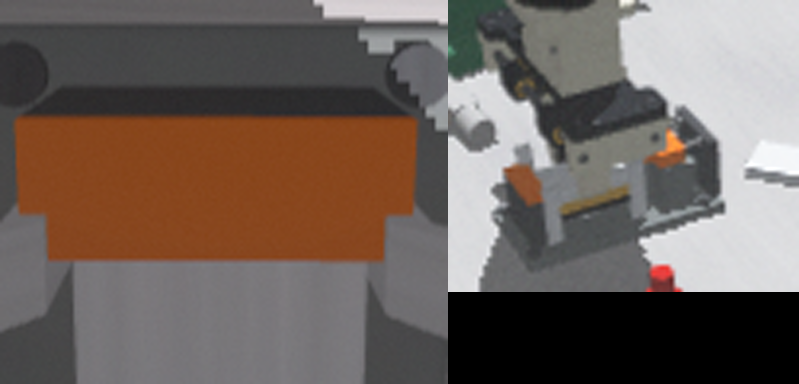

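{"op": "jog_arm", "data": {"deltas": [{"x":0,"y":0,"z":0,"wx":0,"wy":0,"wz":0},{"x":0,"y":0,"z":0,"wx":0,"wy":0,"wz":0},{"x":0,"y":0,"z":0,"wx":0,"wy":0,"wz":0},{"x":0,"y":0,"z":0,"wx":0,"wy":0,"wz":0},{"x":0,"y":0,"z":0,"wx":0,"wy":0,"wz":0}], "grip": 0.65}}

```text
time: 19.08
ee_pos: [0.5134, 0.3098, 0.038]
eef_rot: [-0.001, -0.019, 1.0, -0.001]
wrist_force: [-0.2, -0.1, 0.2]
grip_width: 0.648
```

{"op": "jog_arm", "data": {"deltas": [{"x":0,"y":0,"z":-10,"wx":0,"wy":0,"wz":0},{"x":0,"y":0,"z":-30,"wx":0,"wy":0,"wz":0},{"x":0,"y":0,"z":-60,"wx":0,"wy":0,"wz":0},{"x":0,"y":0,"z":-95,"wx":0,"wy":0,"wz":0},{"x":10,"y":-5,"z":-125,"wx":0,"wy":0,"wz":0},{"x":20,"y":-20,"z":-145,"wx":0,"wy":0,"wz":0},{"x":50,"y":-30,"z":-150,"wx":0,"wy":0,"wz":0},{"x":60,"y":-30,"z":-150,"wx":0,"wy":0,"wz":0}]}}

```text
time: 19.75
ee_pos: [0.4531, 0.2766, 0.1908]
eef_rot: [0.001, -0.018, 1.0, -0.0]
wrist_force: [-0.9, 0.2, -1.2]
grip_width: 0.647
```

```bash
python3 go.py
```

```text
t 19.75 tcp [453.1 276.6 190.8] jaw 92.12 tilt [ 1.1e-03 -8.0e-04 -1.0e+00] F [-0.9   0.19 -1.24] M [0.1  0.02 0.03] g 59.5
```

{"op": "jog_arm", "data": {"deltas": [{"x":-25,"y":6,"z":0,"wx":0,"wy":0,"wz":0},{"x":-60,"y":15,"z":0,"wx":0,"wy":0,"wz":0},{"x":-95,"y":22,"z":0,"wx":0,"wy":0,"wz":0},{"x":-125,"y":29,"z":0,"wx":0,"wy":0,"wz":0},{"x":-145,"y":29,"z":0,"wx":0,"wy":0,"wz":0},{"x":-150,"y":29,"z":0,"wx":0,"wy":0,"wz":0},{"x":-150,"y":29,"z":0,"wx":0,"wy":0,"wz":0},{"x":-150,"y":29,"z":0,"wx":0,"wy":0,"wz":0}]}}

```text
time: 20.42
ee_pos: [0.6028, 0.3127, 0.188]
eef_rot: [-0.001, -0.019, 1.0, -0.0]
wrist_force: [-0.5, 0.2, -0.3]
grip_width: 0.649
```

```bash
python3 - <<'E'
from h import *
f=grab('wrist','pics/w16.png'); np.save('w16.npy',f,allow_pickle=True)
f=grab('side','pics/side16.png')
cv2.imwrite('pics/s16z.png',cv2.resize(f['color'][150:215,205:290,::-1],None,fx=9,fy=9,interpolation=cv2.INTER_CUBIC))
E
python3 go.py
```

```text
t 20.52 tcp [602.4 312.8 188.5] jaw 92.22 tilt [-1.3e-03 -7.0e-04 -1.0e+00] F [ 0.39 -1.13 -0.79] M [ 0.11  0.03 -0.02] g 59.8
```

View pics/w16.png

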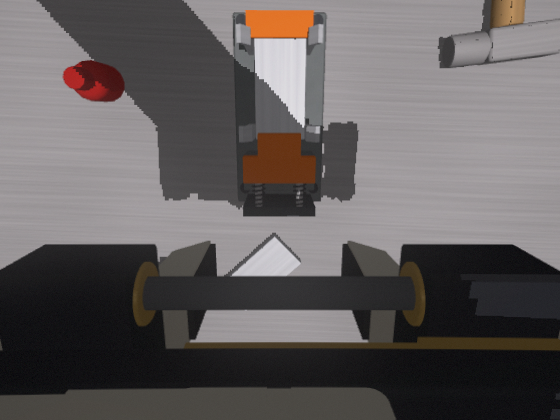

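View pics/s16z.png

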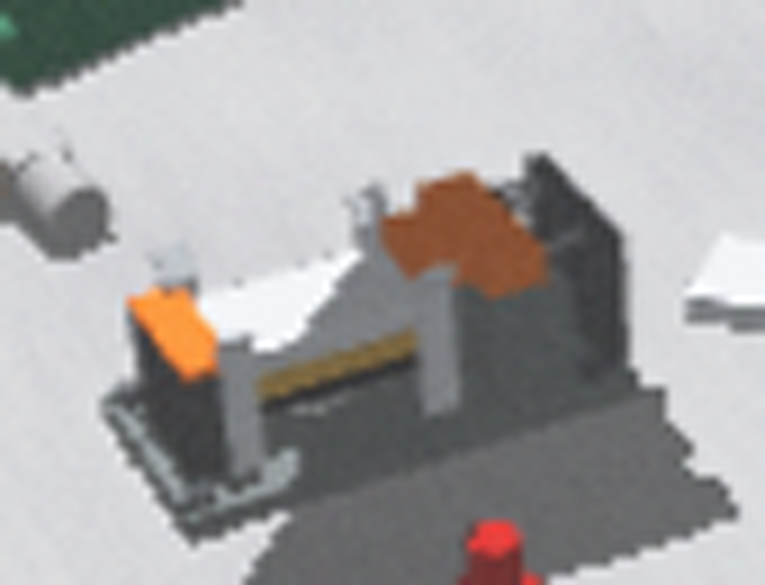

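Run:
```python
from h import *
f=load('w16')
c,s=np.cos(np.radians(2.1)),np.sin(np.radians(2.1))
for nm,px,z in [('nose face L',(258,133),.062),('nose face R',(301,133),.062),('lip in L',(254.5,37.5),.054),('lip in R',(306,37.5),.054),('alu edge L',(255,100),.05),('alu edge R',(305,100),.05)]:
    w=p2w(f,[px],z)[0]*1000; d=w[:2]-[516,310]; print(nm,w.round(1),'mag',np.round([c*d[0]+s*d[1],-s*d[0]+c*d[1]],1))
```

```text
nose face L [550.9 295.7  62. ] mag [ 34.4 -15.6]
nose face R [549.7 329.1  62. ] mag [34.4 17.9]
lip in L [481.8 291.2  54. ] mag [-34.8 -17.6]
lip in R [480.4 329.6  54. ] mag [-34.8  20.9]
alu edge L [526.2 292.1  50. ] mag [  9.5 -18.3]
alu edge R [524.7 331.7  50. ] mag [ 9.5 21.3]
```

```bash
python3 -c "
from h import *
print(workorder.finish_job())"
```

```text
the job is handed in; nothing more can be done
None
```

Both blanks are loaded in the magazine, brass below and aluminium on top, under the fixed lip and the closed keeper. I handed the job in at about 20.5 s of the 64 s allowed; no verdict was reported.

For each blank I pushed the keeper back with its end. The wrist force was about 3.3 N for brass and 3.75 N for aluminium, which is about 13 mm and at least 13 mm of keeper travel. I then pressed the blank below both lips, slid it home and let go.

**Last checks, from the wrist and side pictures:**
- **Keeper:** the gap between the nose face and the fixed lip measures about 69 mm against the nominal 70 mm, so it is closed.
- **Aluminium across the magazine:** it is centred with the lip and the nose to within about 0.5 mm.
- **Stack:** the brass shows flat beneath the aluminium.
- **Robot:** the arm is clear of everything. The bottle and the hammer are in place; I did not re-measure the other bystanders.

**Not directly confirmed:**
- **Position along the magazine:** the blanks' ends are hidden under the lips, so I worked this out from the arm position. It comes to about 0 mm for brass and between -0.3 and -1 mm for aluminium. I did not clearly feel contact with the back wall.
- **Magazine position across:** early estimates disagreed by up to 1 mm. I settled this by comparing the blank with the lip in the same picture.
- **Heights:** I judged these only by appearance.

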